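# Clamp a plaster mould in the ratchet-knob mould press

### The arm

A 6-joint arm with a two-finger parallel gripper is mounted at the origin on the work surface. World frame = base frame: x ahead of the robot, y to its left, z up, the work surface at z = 0. Lengths are in m, angles in rad, forces in N, time in s.
With the tool pointing down it reaches from about 0.3 to 0.875 m from the base axis. Payload 6.4 kg.
Tool frame: the origin (TCP) lies midway between the tips of the shut fingers; the grasp point (between the pads) lies 19 mm behind it (ctrl.pinch_z is the distance from the TCP to the grasp point, in m); z points along the fingers, y is the line along which they close (so a half turn about z gives the same grasp; the last joint's range is limited). The gripper opens to 85 mm and grips with 20 to 120 N. Pads are 22 mm wide; open, the fingers measure 114 mm over their backs; the gripper's body (76 mm by 85 mm) begins 54 mm behind the grasp point. The pads swing forward as they close: fully open they stand 13 mm farther back than shut.
Start: joints at [-1.366, 0.181, 1.607, -0, 1.354, -0.206], TCP at [0.23, -0.527, 0.204] pointing down, gripper open.
Joint ranges: [-2.99, 2.99], [-0.89, 2.07], [0.3, 2.58], [-1.14, 4.28], [0, 2.63], [-3.12, 3.12]. Speed limits (rad/s): [2.57, 2.57, 3.01, 3.14, 3.14, 3.14].

### API

Orientations are given as a unit quaternion [w, x, y, z].
In Python, from bench import ctrl gives the robot as it stands.
- The arm moves only by the tool apply_moves, never from a script. Its argument "moves" is a list of rows, each an object with "jaw": the opening, from 0 (shut) to 1 (fully open); "offset": the shift along the tool's x, y, z in mm, a list of three; "rot": the turn, a rotation vector about the tool's x, y, z in degrees, a list of three. In form: [{"jaw": jaw, "offset": [dx, dy, dz], "rot": [ax, ay, az]}, ...]. A call has exactly 5 rows; each row shifts and turns the commanded pose from where the row before left it, along the tool's axes as they then stand; what a row does not reach is not made up. A row lasts 1/8 s, in which the tool goes at most 62.5 mm and 10.7 degrees, less where a joint would pass 70% of its speed; a pose out of reach is approached as far as the arm can. A call is refused whole if a number of a shift passes 62.5 or a number of a turn 10.7, either way. A call with a gripper value outside its range is refused whole. The fingers move at their own pace and stop on an object; the grip force is fixed at half the most. Time passes only in rows, so rows that do not move let the fingers close, or fill a call up. It gives the time, the measured TCP pose, the force, the opening and the grip force at its end, in the units of the state.
- ctrl.get_obs(): the state, without advancing time (a new reading comes with each control period).
- ctrl.camera(name): name is "scene" or "top" or "wrist"; returns (picture, depth): 384x512x3 uint8, red, green, blue; 384x512 float32, m along the optical axis (not along the pixel's ray), 0 where there is no reading.
- ctrl.camera_params(name): a dict with "K" (3x3 intrinsics, pixels), "cam_to_world" (4x4, takes a point from camera to world coordinates); the wrist camera has in their place "mount" (4x4, takes a point from camera to tool coordinates, whose origin is the TCP and whose axes are the flange's). Camera axes: x right, y down, z forward; pixel columns grow to the right and rows downward; lengths in m; the calibration is good to about 2 mm. A picture is of the moment at which its call begins: read the wrist's pose just before it. camera_params takes no time and is no camera call.
- ctrl.hand_in(): hands the job in; it is judged then, once.
Trained networks look in the newest picture that a camera, given by its name, has taken for a name from the list of things; names that differ only in an ending like _2 or _b are one class to them, and where a whole thing is asked for, a point or a joint stands for the part that bears it (a point fixed in the world has none). Each returns a list of dicts, best first, with "score" (0 to 1); they miss things now and then, are a little off and sometimes report something else, mostly with a low value. They report only what shows in the picture. A call takes as long as a camera call. They do not tell look-alikes from the thing itself.
- ctrl.outline_of(camera, target): "region" (384x512 bool, what is visible of it) and "position" ([column, row] in pixels, amid what is visible of it).
The state is a dict: "time_s": time; "q": joint angles; "dq": joint speeds; "joint_efforts": joint torques, N m; "eef_pos": TCP position; "eef_rot": TCP orientation; "wrist_force": force on the tool from outside, world axes, zero at the start; "torque": the same for the moment, N m; "opening": opening from 0.0 (shut) to 1.0 (fully open); "grasp_force": force on a finger pad.
Only numpy, scipy, OpenCV 4.12 (cv2) and the standard library are available. Lean on these libraries where they do the work, as an engineer would, in place of code of your own. Each camera call takes 0.05 s, during which the arm holds its last target. There are 200 camera calls.

### The job

Load the oblong two-part plaster mould into the little screw press: set it flat on the bed in front of the guide rails, slide it in gently until it is fully home against the back stop, then tighten the ratchet knob on top clockwise until it slips and has clicked two or three times, no more. Leave the mould clamped there, let go of everything, and leave the other things on the table alone.

Things in the scene. Friction and masses are not known exactly. Their poses are not given: they have to be found in the camera images.
- mould: oblong closed two-part mould of off-white plaster, 120 long (its x) x 64 wide (its y) x 40 mm high, about 0.35 kg, a seam round it at half height, both ends alike; starts flat on the table. Origin: centre of its underside, z up.
- press: grey steel mould press, fixed. Origin: on the table under the vertical screw axis; z up; x is the loading direction, from the open front (-x, towards the robot) to the back stop. Bed plate 84 wide, from x -160 to +80, top 14 mm over the table. Columns at y +-56 carry a cross-head, x +-17, y +-71, z 85 to 115 mm. Two guide rails 10 high, 68 apart, x -20 to +60, their lead-in flares to 82 apart at x -40.
- back_stop: aluminium block on the bed that stops the mould, 60 wide, 24 mm high. Origin: middle of the foot of its front face, 60 mm behind the screw axis at bed height: a mould fully home lies centred under the screw. The plaster must not be rammed against it.
- knob_mid (a point): middle of the knurled black ratchet knob on top of the press, 141 mm over the table: an upright cylinder 44 mm across, z 124 to 158, that keeps its height. Below it a collar (34 across) and the cross-head with nuts up to 121 mm at y +-56; the screw end stands out on top to 178 mm at most. The screw lowers a rubber pad (44 across) 10 mm a turn; it starts 1 to 4.5 mm above a loaded mould, and yields about 1 rad of turn from touch to first click.
- ratchet (a joint): angle in rad by which the knob has slipped on its nut, 0 at the start (0.05 to 0.1 while merely turning), growing as it slips clockwise seen from above (the tightening way, negative about world z). One click per 0.524 rad: the first is at 0.26, the second click is at 0.79, a fourth would be at 1.83. Turning freely takes about 0.3 N m, the ratchet slips at about 0.4 N m, and the torque drops to below zero at each click.
- round_mould: bystander: round plaster mould, 72 across, 28 mm high. Origin: centre of its underside.
- paper_cup: bystander: brown paper cup, 80 mm across the rim, 85 mm high. Origin: centre of its underside.
- glue_bottle: bystander: small white bottle, 36 mm across, 120 mm high. Origin: centre of its underside.
Not all that is in view belongs to the job. What is shaped like the mould but black or red is not meant.

How it is judged:
On the way, in this order (a step that is already met when the one before it is completed fails the run):
1. the mould lies flat between the rails, fully home against the back stop (x of mould in the frame of press above -0.0015 m and y of mould in the frame of press between -0.005 and 0.005 m and z of mould in the frame of press below 0.018 m and angle between the x axis of mould and the x axis of press, either way round below 0.08 rad and angle between mould's own z axis and vertical below 0.05 rad), for 0.2 s.
2. the ratchet has slipped past its second click with the mould clamped in the press (value of joint ratchet above 0.8 rad and contact force between press and mould above 40 N), for 0.1 s.
At the end, for the whole second after the job is handed in: The mould is still, flat on the bed, within 1.5 mm of the back stop, within 5 mm of the press's centre line and 0.08 rad of its axis, the press grips it with more than 40 N, and the ratchet has clicked two or three times (all of step 1 and all of step 2 and value of joint ratchet below 1.83 rad and linear speed of mould below 0.01 m/s); the robot touches nothing.
It fails at once if the ratchet is turned on past three clicks (value of joint ratchet above 1.83 rad).
It fails at once if the mould is rammed against the back stop with more than 20 N (contact force between mould and back_stop above 20 N).
It fails at once if a bystander is moved by more than 20 mm (distance of any of round_mould, paper_cup, glue_bottle from where it was at the start of the episode above 0.02 m).
It also fails if it takes over 72 s, if anything falls off the work surface, if the arm or the gripper's body presses on something with over 40 N, if the wrist force passes 120 N, or if a joint passes its speed limit or range.

## Working session

There is one attempt and no reset: what is moved stays moved. The work goes in short steps, Python scripts to look and compute and a tool call to move; the robot and the scene stay as the last step left them, time stands still between calls to the robot, and variables do not carry over. Pictures are saved under pics/ and viewed, at most 10 in all, crops included, and the job is handed in when it is done.

Besides the shell and the picture viewer there is one more tool, called after "Emit:" as a command line: name --argument value ..., lists and objects as JSON in quotes. apply_moves: Moves the arm, as the interface text tells. Its arguments: {"type":"object","properties":{"moves":{"type":"array"}},"required":["moves"]}

```bash
ls; mkdir -p pics; cat > h.py <<'E'
import numpy as np, cv2
from bench import ctrl
def pts(cam, depth, mask, pose=None):
    p=ctrl.camera_params(cam); K=np.array(p["K"]); T=np.array(p["cam_to_world"]) if pose is None else pose@np.array(p["mount"])
    v,u=np.nonzero(mask&(depth>0)); z=depth[v,u]
    c=np.stack([(u-K[0,2])*z/K[0,0],(v-K[1,2])*z/K[1,1],z,np.ones_like(z)])
    return (T@c)[:3].T
def toolT():
    o=ctrl.get_obs(); w,x,y,z=o["eef_rot"]
    from scipy.spatial.transform import Rotation as R
    T=np.eye(4);T[:3,:3]=R.from_quat([x,y,z,w]).as_matrix();T[:3,3]=o["eef_pos"];return T
E
python3 - <<'E'
from h import *
np.set_printoptions(precision=4,suppress=True)
for c in ["top","scene"]:
    im,d=ctrl.camera(c); cv2.imwrite(f"pics/{c}0.png",im[...,::-1]); np.save(f"{c}0.npy",d)
    for t in ["mould","press","back_stop","knob_mid","round_mould","paper_cup","glue_bottle"]:
        for r in ctrl.outline_of(c,t)[:3]:
            P=pts(c,d,r["region"])
            print(c,t,round(r["score"],2),np.round(r["position"]),r["region"].sum(),np.median(P,0) if len(P) else None, P[:,2].max() if len(P) else None)
T=toolT();print(T,ctrl.pinch_z,ctrl.get_obs())
E
```

```text
pics
top mould 0.9 [385. 194.] 832 [ 0.4312 -0.4689  0.0381] 0.051931794392807484
top mould 0.88 [282. 187.] 724 [ 0.495  -0.1346  0.0389] 0.050269284539094405
top mould 0.58 [339. 249.] 398 [ 0.2781 -0.301   0.039 ] 0.698782136314708
top press 0.91 [236. 159.] 2125 [0.6056 0.0175 0.0162] 0.1792849033601478
top back_stop 0.64 [232. 132.] 63 [0.6903 0.017  0.0379] 0.15575476706581393
top knob_mid 0.59 [234. 142.] 161 [0.6203 0.0164 0.1556] 0.1792849033601478
top paper_cup 0.96 [149. 128.] 571 [0.7173 0.3112 0.0416] 0.09447390727949978
top glue_bottle 0.57 [333. 124.] 162 [ 0.675  -0.3028  0.075 ] 0.12223269987218077
scene mould 0.91 [238. 235.] 846 [ 0.5104 -0.1444  0.0385] 0.04863033416425999
scene mould 0.8 [142. 295.] 1081 [ 0.4471 -0.4774  0.0389] 0.04729827303777023
scene mould 0.56 [140. 231.] 928 [ 0.278  -0.3313  0.038 ] 0.047514284240048
scene press 0.92 [296. 218.] 2443 [0.6351 0.0077 0.0167] 0.18089704269728824
scene back_stop 0.52 [321. 234.] 80 [0.6974 0.0151 0.0368] 0.047781096968759096
scene knob_mid 0.64 [304. 200.] 156 [0.6385 0.0084 0.1556] 0.1624502245717725
scene r
[... 337 characters left out ...]
tle 0.79 [243. 304.] 248 [ 0.6933 -0.3155  0.0761] 0.12713859424811735
[[ 0.9168  0.3993  0.      0.2297]
 [ 0.3993 -0.9168 -0.     -0.5272]
 [ 0.      0.     -1.      0.2038]
 [ 0.      0.      0.      1.    ]] 0.0187 {'time_s': 0.8, 'q': array([-1.3663,  0.1808,  1.607 ,  0.    ,  1.3538, -0.2063]), 'dq': array([-0.0008,  0.0004,  0.0006, -0.0011,  0.0005,  0.001 ]), 'joint_efforts': array([ -0.0001, -44.4795, -35.1664,  -0.0003,   0.0005,  -0.    ]), 'eef_pos': array([ 0.2297, -0.5272,  0.2038]), 'eef_rot': array([0.   , 0.979, 0.204, 0.   ]), 'wrist_force': array([ 0.8102, -0.2469,  0.0191]), 'torque': array([ 0.0351,  0.0173, -0.0049]), 'grasp_force': 0.0, 'opening': 0.9979229134972911}
```

```bash
python3 - <<'E'
from h import *
a=cv2.imread("pics/top0.png")[90:290,100:440]; cv2.imwrite("pics/topc.png",cv2.resize(a,None,fx=2.3,fy=2.3,interpolation=cv2.INTER_CUBIC))
E
```

```text
(no output)
```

View pics/topc.png

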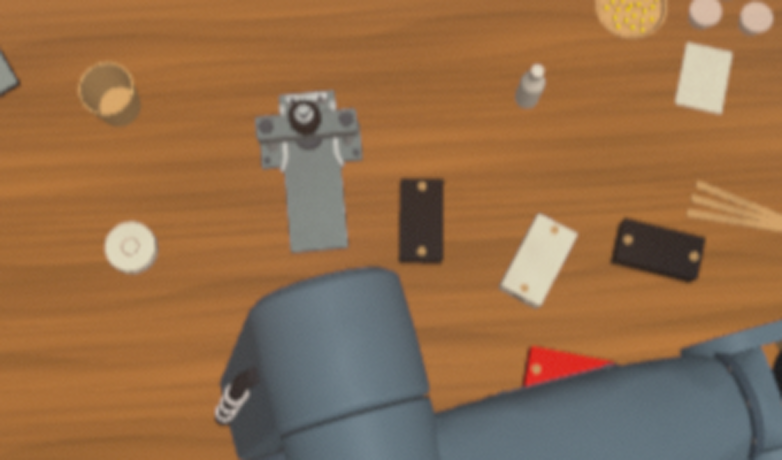

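View pics/scene0.png

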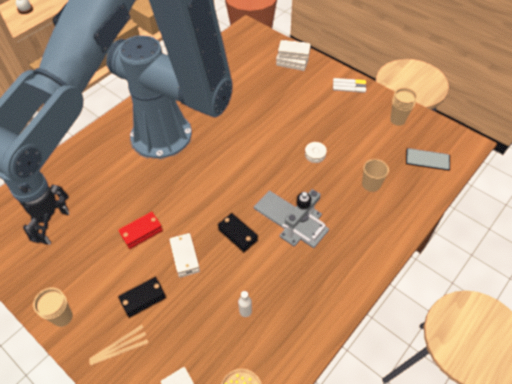

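The off-white mould is at top pixel (335,203), scene (184,254). Look-alikes are black at top (283,186) and (386,198), red at (347,250), and a paper card at (406,124). I choose the white one. Next I measure it and the press.

```bash
python3 - <<'E'
from h import *
np.set_printoptions(precision=4,suppress=True)
def rect(P):
    (c,s,a)=cv2.minAreaRect((P[:,:2]*1000).astype(np.float32)); return np.round(c,1),np.round(s,1),round(a,1)
for c,(u,v) in dict(top=(335,203),scene=(184,254)).items():
    im=cv2.imread(f"pics/{c}0.png"); d=np.load(f"{c}0.npy"); hsv=cv2.cvtColor(im,cv2.COLOR_BGR2HSV)
    m=((hsv[...,1]<90)&(hsv[...,2]>130)).astype(np.uint8)
    n,l=cv2.connectedComponents(m); M=l==l[v,u]
    P=pts(c,d,M); z=np.median(P[:,2]); Q=P[abs(P[:,2]-0.04)<.006]
    print(c,"mould",len(P),z,Q.mean(0),rect(Q))
    # knob top & bed
    A=pts(c,d,np.ones(d.shape,bool)); near=(abs(A[:,0]-.63)<.3)&(abs(A[:,1]-.015)<.15)
    g=(hsv[...,1]<70).reshape(-1)[ (d>0).reshape(-1)]
    S=A[near&g&(A[:,2]>.008)&(A[:,2]<.02)]; S=S[S[:,0]<.6]
    print("bed",len(S),S.mean(0),rect(S))
    # bed centreline by slices
    xs=[];ys=[];w=[]
    for x in np.arange(S[:,0].min()+.005,.57,.008):
        s=S[abs(S[:,0]-x)<.006]
        if len(s)>8: xs.append(x);ys.append((s[:,1].max()+s[:,1].min())/2);w.append(np.ptp(s[:,1]))
    print("centreline",np.polyfit(xs,ys,1),np.mean(w), S[:,0].min())
    k=A[near&(A[:,2]>.15)&(A[:,2]<.163)]; print("knobtop",len(k),k.mean(0),rect(k))
    k=A[near&(A[:,2]>.108)&(A[:,2]<.119)]; print("crosshead",len(k),rect(k))
E
```

```text
top mould 738 0.03888341931671546 [ 0.4279 -0.2982  0.0394] (array([ 429.2, -298.8]), array([ 63.6, 121.5]), 57.7)
bed 879 [0.5341 0.0177 0.0136] (array([532.9,  25.8]), array([133.6, 128.9]), 0.5)
centreline [0.0289 0.0014] 0.08044648716523767 0.46612050526068877
knobtop 119 [0.625  0.0189 0.1564] (array([626.2,  18.7]), array([40.9, 41.7]), 15.1)
crosshead 259 (array([626.5,  19.9]), array([ 35.2, 140. ]), 1.7)
scene mould 886 0.03909942888392259 [ 0.4353 -0.3021  0.0396] (array([ 432.9, -300.2]), array([ 63.6, 123.2]), 58.1)
bed 731 [0.5277 0.0118 0.0136] (array([535.4, -38. ]), array([127.5, 190.4]), 3.4)
centreline [-0.4199  0.2233] 0.1013405128739741 0.47040905303867186
knobtop 125 [0.6336 0.0141 0.1569] (array([631.1,  17.6]), array([41.2, 42.1]), 35.3)
crosshead 258 (array([631.4,  18.7]), array([ 35.9, 145.2]), 2.2)
```

```bash
cat >> h.py <<'E'
from scipy.spatial.transform import Rotation as R
def plan(x,y,z,yaw,n,show=True):
    """rows to reach TCP x,y,z with tool x at world yaw (deg), tool down; n rows"""
    T=toolT(); G=np.eye(4); a=np.radians(yaw); c,s=np.cos(a),np.sin(a)
    G[:3,:3]=np.array([[c,s,0],[s,-c,0],[0,0,-1]]); G[:3,3]=x,y,z
    rv=R.from_matrix(T[:3,:3].T@G[:3,:3]).as_rotvec()
    Rc=T[:3,:3]; st=(G[:3,3]-T[:3,3])/n
    for i in range(n):
        print(np.round(Rc.T@st*1000,1),np.round(np.degrees(rv)/n,2)); Rc=Rc@R.from_rotvec(rv/n).as_matrix()
E
python3 - <<'E'
from h import *
plan(.413,-.288,.20,-32,10)
E
```

```text
[ 26.4 -14.6   0.4] [ 0.   -0.    5.55]
[ 24.8 -17.1   0.4] [ 0.   -0.    5.55]
[ 23.1 -19.4   0.4] [ 0.   -0.    5.55]
[ 21.1 -21.6   0.4] [ 0.   -0.    5.55]
[ 18.9 -23.5   0.4] [ 0.   -0.    5.55]
[ 16.5 -25.2   0.4] [ 0.   -0.    5.55]
[ 14.  -26.7   0.4] [ 0.   -0.    5.55]
[ 11.4 -27.9   0.4] [ 0.   -0.    5.55]
[  8.6 -28.9   0.4] [ 0.   -0.    5.55]
[  5.8 -29.6   0.4] [ 0.   -0.    5.55]
```

Emit:
apply_moves --moves '[{"jaw": 1,"offset": [26.4,-14.6,0.4],"rot": [0,0,5.5]},{"jaw": 1,"offset": [24.8,-17.1,0.4],"rot": [0,0,5.5]},{"jaw": 1,"offset": [23.1,-19.4,0.4],"rot": [0,0,5.5]},{"jaw": 1,"offset": [21.1,-21.6,0.4],"rot": [0,0,5.5]},{"jaw": 1,"offset": [18.9,-23.5,0.4],"rot": [0,0,5.5]}]'

```text
time_s: 1.42
eef_pos: [0.3217, -0.4066, 0.2019]
eef_rot: [0.0, 0.999, -0.036, 0.0]
wrist_force: [-0.1, 0.8, -0.2]
opening: 0.995
grasp_force: 0.0
```

Emit:
apply_moves --moves '[{"jaw": 1,"offset": [16.5,-25.2,0.4],"rot": [0,0,5.5]},{"jaw": 1,"offset": [14,-26.7,0.4],"rot": [0,0,5.5]},{"jaw": 1,"offset": [11.4,-27.9,0.4],"rot": [0,0,5.5]},{"jaw": 1,"offset": [8.6,-28.9,0.4],"rot": [0,0,5.5]},{"jaw": 1,"offset": [5.8,-29.6,0.4],"rot": [0,0,5.5]}]'

```text
time_s: 2.05
eef_pos: [0.4127, -0.2864, 0.2]
eef_rot: [0.0, 0.962, -0.273, 0.0]
wrist_force: [0.8, 0.5, -0.4]
opening: 1.0
grasp_force: 0.0
```

```bash
python3 - <<'E'
from h import *
np.set_printoptions(precision=4,suppress=True)
T=toolT(); im,d=ctrl.camera("wrist"); cv2.imwrite("pics/w1.png",im[...,::-1])
hsv=cv2.cvtColor(im,cv2.COLOR_RGB2HSV)
m=(hsv[...,1]<90)&(hsv[...,2]>120)
p=ctrl.camera_params("wrist");print(T,np.array(p["mount"]),p["K"])
P=pts("wrist",d,m,T); Q=P[(abs(P[:,2]-.04)<.008)&(np.hypot(P[:,0]-.43,P[:,1]+.3)<.09)]
print(len(Q),Q.mean(0),cv2.minAreaRect((Q[:,:2]*1000).astype(np.float32)))
E
```

```text
[[ 0.8513 -0.5247  0.0003  0.4127]
 [-0.5247 -0.8513 -0.0003 -0.2864]
 [ 0.0004  0.0001 -1.      0.2   ]
 [ 0.      0.      0.      1.    ]] [[ 0.0001 -0.9547 -0.2977  0.0761]
 [ 1.      0.0001 -0.0001 -0.0014]
 [ 0.0001 -0.2977  0.9547 -0.1706]
 [ 0.      0.      0.      1.    ]] [[290.2238   0.     258.5182]
 [  0.     290.2238 188.4739]
 [  0.       0.       1.    ]]
5694 [ 0.4347 -0.3007  0.0404] ((431.5376892089844, -298.7632751464844), (64.07579803466797, 120.15837860107422), 57.902217864990234)
```

View pics/w1.png

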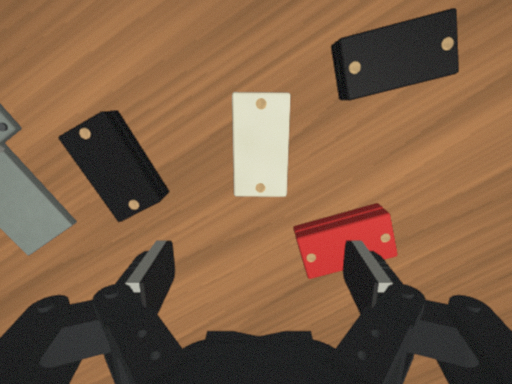

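The close view shows the off-white mould at pixel (261,145), red at (345,240) and the blacks at the sides, so the choice is confirmed. The size measures 64x120 and the height 40 mm. I descend and grip 20 mm behind its centre.

```bash
python3 - <<'E'
from h import *
plan(.4146,-.2882,.005,-32.1,5)
E
```

```text
[ 0.5  0.8 39. ] [-0.03 -0.    0.06]
[ 0.5  0.8 39. ] [-0.03 -0.    0.06]
[ 0.5  0.8 39. ] [-0.03 -0.    0.06]
[ 0.5  0.8 39. ] [-0.03 -0.    0.06]
[ 0.5  0.8 39. ] [-0.03 -0.    0.06]
```

Emit:
apply_moves --moves '[{"jaw": 1,"offset": [0.7,1,50],"rot": [0,0,0.1]},{"jaw": 1,"offset": [0.7,1,55],"rot": [0,0,0.1]},{"jaw": 1,"offset": [0.7,1,50],"rot": [0,0,0.1]},{"jaw": 1,"offset": [0.4,1,30],"rot": [0,0,0]},{"jaw": 1,"offset": [0,0,10],"rot": [0,0,0]}]'

```text
time_s: 2.72
eef_pos: [0.411, -0.2909, 0.0029]
eef_rot: [-0.001, 0.962, -0.274, -0.002]
wrist_force: [1.1, 0.7, 0.2]
opening: 1.0
grasp_force: 0.0
```

Emit:
apply_moves --moves '[{"jaw": 0.5,"offset": [0,0,0],"rot": [0,0,0]},{"jaw": 0.3,"offset": [0,0,0],"rot": [0,0,0]},{"jaw": 0.3,"offset": [0,0,0],"rot": [0,0,0]},{"jaw": 0.3,"offset": [0,0,0],"rot": [0,0,0]},{"jaw": 0.3,"offset": [0,0,0],"rot": [0,0,0]}]'

```text
time_s: 3.35
eef_pos: [0.4169, -0.2985, 0.0123]
eef_rot: [0.005, 0.962, -0.273, 0.006]
wrist_force: [-4.3, -1.3, 30.4]
opening: 0.304
grasp_force: 15.4
```

```bash
python3 - <<'E'
from h import *
im,d=ctrl.camera("wrist"); cv2.imwrite("pics/w2.png",im[...,::-1])
print(ctrl.get_obs())
E
```

```text
{'time_s': 3.4, 'q': array([-8.52305100e-01,  3.00288433e-01,  1.90364269e+00, -1.65656842e-03,
        9.22322386e-01,  1.27330914e+00]), 'dq': array([-9.27590039e-05,  1.02688116e-03,  7.00183309e-04, -1.81554024e-03,
       -1.30378802e-03, -4.42540211e-04]), 'joint_efforts': array([  2.00338796, -27.20169961, -16.66432142,   0.99231228,
        -0.67492085,   0.03729206]), 'eef_pos': array([ 0.41688166, -0.29849733,  0.01228732]), 'eef_rot': array([ 0.0047275 ,  0.96187526, -0.27338019,  0.00607559]), 'wrist_force': array([-4.05607119, -1.94637413, 30.63307838]), 'torque': array([-0.01658144,  0.67609819,  0.04643548]), 'grasp_force': 15.351757819298655, 'opening': 0.30287689835916043}
```

View pics/w2.png

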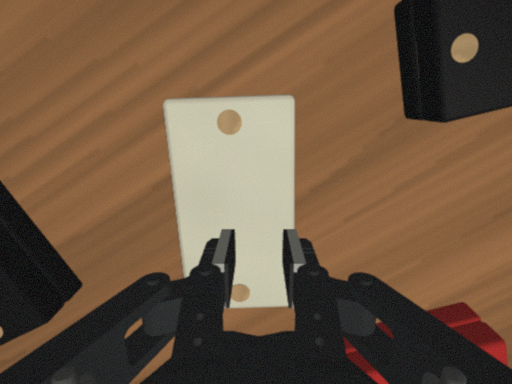

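```bash
python3 - <<'E'
from h import *
np.set_printoptions(precision=3,suppress=True)
T=toolT(); im,d=ctrl.camera("wrist")
def at(u,v,n=2):
    m=np.zeros(d.shape,bool); m[v-n:v+n+1,u-n:u+n+1]=1
    P=pts("wrist",d,m,T); return np.median(P,0) if len(P) else None
for u,v in [(172,106),(288,104),(230,122),(230,200),(190,210),(285,210),(240,270),(240,292),(192,250),(225,250),(292,250),(240,304),(100,100),(350,200),(218,270),(300,270),(210,340)]: 
    P=at(u,v); print((u,v),P, np.linalg.inv(T)@np.r_[P,1] if P is not None else "")
im2,d2=ctrl.camera("scene"); cv2.imwrite("pics/s2.png",cv2.resize(im2[170:320,90:290,::-1],None,fx=4,fy=4,interpolation=cv2.INTER_CUBIC))
E
```

```text
(172, 106) [ 0.501 -0.3    0.04 ] [ 0.072 -0.042 -0.027  1.   ]
(288, 104) [ 0.472 -0.347  0.04 ] [ 0.073  0.013 -0.027  1.   ]
(230, 122) [ 0.48  -0.32   0.041] [ 0.065 -0.015 -0.028  1.   ]
(230, 200) [ 0.447 -0.298  0.04 ] [ 0.025 -0.016 -0.028  1.   ]
(190, 210) [ 0.453 -0.277  0.041] [ 0.02  -0.037 -0.028  1.   ]
(285, 210) [ 0.427 -0.319  0.041] [ 0.02   0.013 -0.028  1.   ]
(240, 270) [ 0.409 -0.28   0.041] [-0.016 -0.012 -0.029  1.   ]
(240, 292) [ 0.397 -0.272  0.041] [-0.03  -0.012 -0.029  1.   ]
(192, 250) [ 0.433 -0.264  0.04 ] [-0.004 -0.038 -0.028  1.   ]
(225, 250) [ 0.434 -0.29   0.067] [ 0.011 -0.016 -0.055  1.   ]
(292, 250) [ 0.419 -0.315  0.067] [ 0.011  0.014 -0.054  1.   ]
(240, 304) [ 0.39  -0.267  0.041] [-0.039 -0.012 -0.029  1.   ]
(100, 100) [ 0.532 -0.255  0.   ] [ 0.075 -0.097  0.012  1.   ]
(350, 200) [ 0.395 -0.355  0.   ] [0.011 0.06  0.012 1.   ]
(218, 270) [ 0.435 -0.289  0.084] [ 0.012 -0.017 -0.072  1.   ]
(300, 270) [ 0.419 -0.317  0.084] [ 0.012  0.015 -0.072  1.   ]
(210, 340) [ 0.438 -0.295  0.124] [ 0.017 -0.014 -0.111  1.   ]
```

View pics/s2.png

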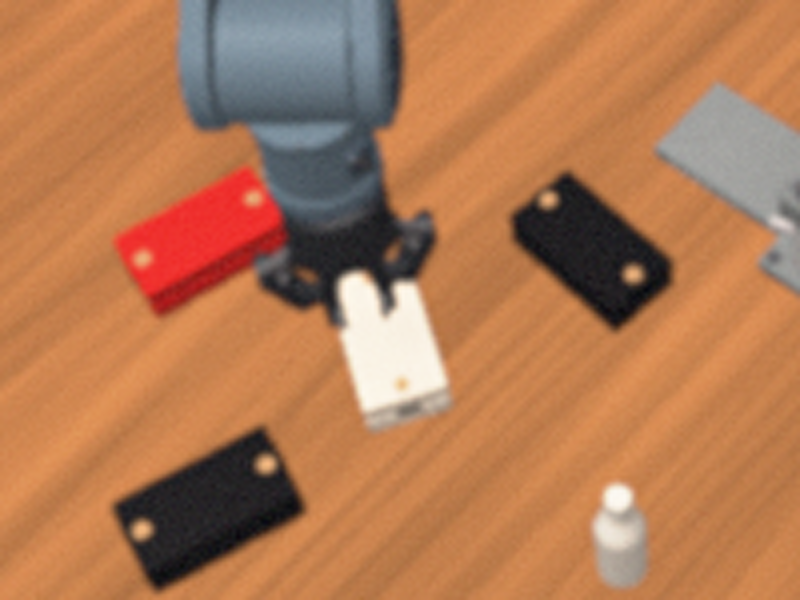

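The scene view shows both fingers on top of the mould at crop (340,315) and (385,310), not straddling it. The mould still lies flat. I lift, shut in the air, and measure where the fingertips really are.

Emit:
apply_moves --moves '[{"jaw": 0.3,"offset": [0,0,-20],"rot": [0,0,0]},{"jaw": 0.3,"offset": [0,0,-40],"rot": [0,0,0]},{"jaw": 0,"offset": [0,0,-40],"rot": [0,0,0]},{"jaw": 0,"offset": [0,0,0],"rot": [0,0,0]},{"jaw": 0,"offset": [0,0,0],"rot": [0,0,0]}]'

```text
time_s: 4.12
eef_pos: [0.4125, -0.2922, 0.1057]
eef_rot: [0.001, 0.962, -0.274, 0.001]
wrist_force: [-0.3, 0.9, -0.2]
opening: 0.001
grasp_force: 0.0
```

```bash
python3 - <<'E'
from h import *
np.set_printoptions(precision=4,suppress=True)
o=ctrl.get_obs();print(o["eef_pos"],o["opening"],o["wrist_force"],o["grasp_force"])
T=toolT(); im,d=ctrl.camera("wrist"); cv2.imwrite("pics/w3.png",im[...,::-1])
P=pts("wrist",d,d>0,T); L=(P-T[:3,3])@T[:3,:3]
F=L[(P[:,2]>.06)]
for k in range(-100,10,8):
    s=F[(F[:,2]*1000>=k)&(F[:,2]*1000<k+8)]
    if len(s)>3: print(k,len(s),s.min(0),s.max(0))
hsv=cv2.cvtColor(im,cv2.COLOR_RGB2HSV); m=(hsv[...,1]<90)&(hsv[...,2]>120)
P=pts("wrist",d,m,T); Q=P[(abs(P[:,2]-.04)<.008)&(np.hypot(P[:,0]-.43,P[:,1]+.3)<.1)]
print(len(Q),Q.mean(0),cv2.minAreaRect((Q[:,:2]*1000).astype(np.float32)))
E
```

```text
[ 0.4125 -0.2922  0.1057] 0.001417971978707103 [-0.2689  0.895  -0.1571] 0.0
-100 5165 [-0.0095 -0.052  -0.1   ] [ 0.0182  0.0509 -0.092 ]
-92 4550 [-0.0092 -0.0453 -0.092 ] [ 0.0162  0.0426 -0.084 ]
-84 3410 [-0.0126 -0.0389 -0.084 ] [ 0.0144  0.0369 -0.076 ]
-76 1313 [-0.0122 -0.0333 -0.076 ] [ 0.0142  0.0302 -0.068 ]
-68 678 [-0.0114 -0.0146 -0.068 ] [ 0.0127  0.0118 -0.06  ]
-60 525 [ 0.0062 -0.0149 -0.0599] [ 0.012   0.0122 -0.052 ]
-52 453 [ 0.0062 -0.015  -0.052 ] [ 0.0117  0.0122 -0.044 ]
-44 386 [ 0.0061 -0.0149 -0.044 ] [ 0.0116  0.0122 -0.036 ]
-36 111 [ 0.0062 -0.0135 -0.036 ] [ 0.0117  0.0103 -0.032 ]
10489 [ 0.4426 -0.2976  0.0404] ((438.8740234375, -295.1897888183594), (64.1956787109375, 119.46517181396484), 60.20139694213867)
```

View pics/w3.png

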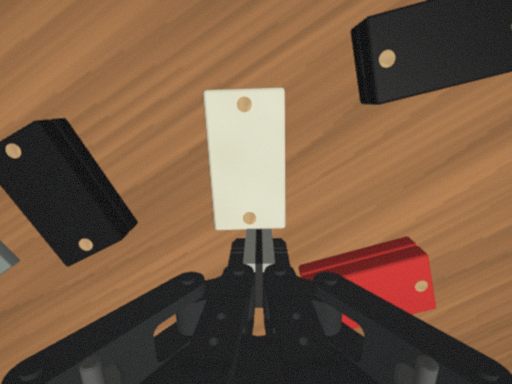

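Both contact and depth put the real fingertips about 30 mm behind the reported TCP, so I correct heights by that. The picture shows the mould still flat at (246,158), measured at (0.439,-0.295) with yaw -29.8°.

```bash
python3 - <<'E'
from h import *
for i in range(3): print(ctrl.get_obs()["eef_pos"])
plan(.4215,-.2853,.05,-29.8,5)
E
```

```text
[ 0.41198271 -0.29159484  0.10473497]
[ 0.41198271 -0.29159484  0.10473497]
[ 0.41198271 -0.29159484  0.10473497]
[ 1.  -2.1 10.9] [ 0.    0.   -0.39]
[ 1.  -2.1 10.9] [ 0.    0.   -0.39]
[ 1.  -2.1 10.9] [ 0.    0.   -0.39]
[ 1.  -2.1 10.9] [ 0.    0.   -0.39]
[ 1.  -2.  10.9] [ 0.    0.   -0.39]
```

Emit:
apply_moves --moves '[{"jaw": 1,"offset": [1,-2.1,0],"rot": [0,0,-0.4]},{"jaw": 1,"offset": [1,-2.1,0],"rot": [0,0,-0.4]},{"jaw": 1,"offset": [1,-2.1,20],"rot": [0,0,-0.4]},{"jaw": 1,"offset": [1,-2.1,20],"rot": [0,0,-0.4]},{"jaw": 1,"offset": [1,-2,10],"rot": [0,0,-0.4]}]'

```text
time_s: 4.8
eef_pos: [0.4213, -0.2846, 0.0532]
eef_rot: [-0.001, 0.967, -0.257, -0.001]
wrist_force: [0.0, -0.5, -0.3]
opening: 1.0
grasp_force: 0.0
```

Emit:
apply_moves --moves '[{"jaw": 1,"offset": [0,0,0],"rot": [0,0,0]},{"jaw": 1,"offset": [0,0,0],"rot": [0,0,0]},{"jaw": 1,"offset": [0,0,0],"rot": [0,0,0]},{"jaw": 1,"offset": [0,0,0],"rot": [0,0,0]},{"jaw": 1,"offset": [0,0,0],"rot": [0,0,0]}]'

```text
time_s: 5.42
eef_pos: [0.4219, -0.2857, 0.0551]
eef_rot: [0.0, 0.966, -0.257, 0.0]
wrist_force: [0.2, -0.4, -0.2]
opening: 0.999
grasp_force: 0.0
```

```bash
python3 - <<'E'
from h import *
plan(.4215,-.2853,-.026,-29.8,5)
im,d=ctrl.camera("wrist"); T=toolT()
P=pts("wrist",d,d>0,T); L=(P-T[:3,3])@T[:3,:3]
F=L[(P[:,2]>.05)&(abs(L[:,2]+.045)<.012)]
for k in range(-57,-30,4):
    s=F[(F[:,2]*1000>=k)&(F[:,2]*1000<k+4)]
    if len(s)>3: l=s[s[:,1]<0];r=s[s[:,1]>0];print(k,len(s),l[:,1].min(),l[:,1].max(),r[:,1].min(),r[:,1].max())
hsv=cv2.cvtColor(im,cv2.COLOR_RGB2HSV); m=(hsv[...,1]<90)&(hsv[...,2]>120)
P=pts("wrist",d,m,T); Q=P[(abs(P[:,2]-.04)<.005)&(np.hypot(P[:,0]-.43,P[:,1]+.3)<.1)]; LQ=(Q-T[:3,3])@T[:3,:3]
print(LQ.min(0),LQ.max(0),cv2.minAreaRect((LQ[:,:2]*1000).astype(np.float32)))
E
```

```text
[-0.1 -0.  16.2] [ 0.   -0.01  0.01]
[-0.1 -0.  16.2] [ 0.   -0.01  0.01]
[-0.1 -0.  16.2] [ 0.   -0.01  0.01]
[-0.1 -0.  16.2] [ 0.   -0.01  0.01]
[-0.1 -0.  16.2] [ 0.   -0.01  0.01]
-57 486 -0.05774984084040922 -0.04347608418494153 0.04065642378207995 0.05502278520532142
-53 431 -0.057765462369779176 -0.043565280224261614 0.04077086565385684 0.054686489401354135
-49 326 -0.055337915505627666 -0.04358499592601337 0.04087563862722082 0.053038479652486106
-45 203 -0.05027036817362738 -0.04365132401142768 0.04100979631329407 0.047739651262065905
-41 4 -0.0443105492940373 -0.0443105492940373 0.0414541322338932 0.04165513515062211
[-0.04042191 -0.03219668  0.01180064] [0.07909001 0.03202463 0.01902082] ((19.334522247314453, -0.08559799194335938), (119.51151275634766, 64.22090148925781), 0.0013389491941779852)
```

Emit:
apply_moves --moves '[{"jaw": 1,"offset": [0,0,25],"rot": [0,0,0]},{"jaw": 1,"offset": [0,0,25],"rot": [0,0,0]},{"jaw": 1,"offset": [0,0,20],"rot": [0,0,0]},{"jaw": 1,"offset": [0,0,12],"rot": [0,0,0]},{"jaw": 1,"offset": [0,0,0],"rot": [0,0,0]}]'

```text
time_s: 6.1
eef_pos: [0.4214, -0.285, -0.0279]
eef_rot: [-0.0, 0.966, -0.257, -0.001]
wrist_force: [-0.2, 0.3, 0.8]
opening: 1.0
grasp_force: 0.0
```

Emit:
apply_moves --moves '[{"jaw": 0.6,"offset": [0,0,0],"rot": [0,0,0]},{"jaw": 0.5,"offset": [0,0,0],"rot": [0,0,0]},{"jaw": 0.5,"offset": [0,0,0],"rot": [0,0,0]},{"jaw": 0.5,"offset": [0,0,0],"rot": [0,0,0]},{"jaw": 0.5,"offset": [0,0,0],"rot": [0,0,0]}]'

```text
time_s: 6.72
eef_pos: [0.4226, -0.2864, -0.0261]
eef_rot: [0.001, 0.966, -0.257, 0.001]
wrist_force: [-0.6, -0.5, 6.5]
opening: 0.741
grasp_force: 67.3
```

Emit:
apply_moves --moves '[{"jaw": 0.5,"offset": [0,0,-5],"rot": [0,0,0]},{"jaw": 0.5,"offset": [0,0,-15],"rot": [0,0,0]},{"jaw": 0.5,"offset": [0,0,-25],"rot": [0,0,0]},{"jaw": 0.5,"offset": [0,0,-25],"rot": [0,0,0]},{"jaw": 0.5,"offset": [0,0,-10],"rot": [0,0,0]}]'

```text
time_s: 7.35
eef_pos: [0.4225, -0.2862, 0.0547]
eef_rot: [0.001, 0.966, -0.257, 0.001]
wrist_force: [-0.1, -0.9, -4.5]
opening: 0.739
grasp_force: 66.9
```

```bash
python3 - <<'E'
from h import *
o=ctrl.get_obs();print(o["eef_pos"],o["opening"],o["grasp_force"],o["wrist_force"])
plan(.5135,.0153,.055,1.8,10)
E
```

```text
[ 0.42251522 -0.28615122  0.05473542] 0.739189190663515 66.9240653514862 [-0.07286468 -0.87061707 -4.52537279]
[ -7.1 -30.7  -0.1] [ 0.01 -0.01 -3.16]
[ -5.4 -31.   -0.1] [ 0.01 -0.01 -3.16]
[ -3.6 -31.3  -0.1] [ 0.01 -0.01 -3.16]
[ -1.9 -31.4  -0.1] [ 0.01 -0.01 -3.16]
[ -0.2 -31.5  -0. ] [ 0.01 -0.01 -3.16]
[  1.5 -31.5  -0. ] [ 0.01 -0.01 -3.16]
[  3.3 -31.3  -0. ] [ 0.01 -0.01 -3.16]
[  5.  -31.1  -0. ] [ 0.01 -0.01 -3.16]
[  6.7 -30.8  -0. ] [ 0.01 -0.01 -3.16]
[  8.4 -30.4  -0. ] [ 0.01 -0.01 -3.16]
```

Emit:
apply_moves --moves '[{"jaw": 0.5,"offset": [-7.1,-30.7,0],"rot": [0,0,-3.2]},{"jaw": 0.5,"offset": [-5.4,-31,0],"rot": [0,0,-3.2]},{"jaw": 0.5,"offset": [-3.6,-31.3,0],"rot": [0,0,-3.2]},{"jaw": 0.5,"offset": [-1.9,-31.4,0],"rot": [0,0,-3.2]},{"jaw": 0.5,"offset": [-0.2,-31.5,0],"rot": [0,0,-3.2]}]'

```text
time_s: 7.98
eef_pos: [0.4667, -0.1334, 0.0525]
eef_rot: [-0.0, 0.993, -0.119, -0.0]
wrist_force: [-0.1, 0.7, -4.2]
opening: 0.747
grasp_force: 67.2
```

Emit:
apply_moves --moves '[{"jaw": 0.5,"offset": [1.5,-31.5,0],"rot": [0,0,-3.2]},{"jaw": 0.5,"offset": [3.3,-31.3,0],"rot": [0,0,-3.2]},{"jaw": 0.5,"offset": [5,-31.1,0],"rot": [0,0,-3.2]},{"jaw": 0.5,"offset": [6.7,-30.8,0],"rot": [0,0,-3]},{"jaw": 0.5,"offset": [8.4,-30.4,0],"rot": [0,0,-3]}]'

```text
time_s: 8.6
eef_pos: [0.5114, 0.0175, 0.0524]
eef_rot: [-0.0, 1.0, 0.017, -0.001]
wrist_force: [1.4, -0.2, -4.1]
opening: 0.741
grasp_force: 67.2
```

```bash
python3 - <<'E'
from h import *
np.set_printoptions(precision=4,suppress=True)
T=toolT(); im,d=ctrl.camera("wrist"); cv2.imwrite("pics/w4.png",im[...,::-1]); np.save("w4.npy",d)
print(T)
hsv=cv2.cvtColor(im,cv2.COLOR_RGB2HSV)
A=pts("wrist",d,d>0,T); col=hsv[d>0]
g=(col[:,1]<80)
def rect(S): return len(S),S.mean(0),cv2.minAreaRect((S[:,:2]*1000).astype(np.float32))
ch=A[(A[:,2]>.108)&(A[:,2]<.119)&(A[:,0]>.59)]; print("crosshead",rect(ch))
kn=A[(A[:,2]>.150)&(A[:,2]<.163)&(A[:,0]>.59)]; 
if len(kn)>5: print("knob",rect(kn))
mo=A[g&(col[:,2]>120)&(A[:,2]>.1)&(A[:,0]<.60)]; 
if len(mo)>5: print("mould",rect(mo))
bed=A[(A[:,2]>.009)&(A[:,2]<.019)&(abs(A[:,1]-.018)<.06)&(A[:,0]<.6)]; 
if len(bed)>5: print("bed",bed.min(0),bed.max(0),len(bed))
print(plan(.5135,.0153,-.01,1.8,5))
E
```

```text
[[ 0.9994  0.0338 -0.0011  0.5114]
 [ 0.0338 -0.9994  0.0002  0.0175]
 [-0.0011 -0.0003 -1.      0.0524]
 [ 0.      0.      0.      1.    ]]
crosshead (9196, array([0.614 , 0.0192, 0.1142]), ((604.2283325195312, 19.303611755371094), (29.670372009277344, 141.06442260742188), 1.7471356391906738))
knob (117, array([0.6079, 0.0195, 0.1519]), ((607.8457641601562, 21.077367782592773), (1.8482040166854858, 12.285626411437988), 1.9740066528320312))
mould (37805, array([0.5456, 0.0195, 0.1188]), ((537.8424682617188, 19.2217960357666), (106.38285827636719, 73.6303939819336), 2.023242712020874))
bed [ 0.5924 -0.0205  0.0101] [0.6    0.0779 0.0188] 1312
[ 0.2  1.1 12.5] [-0.03  0.    0.06]
[ 0.2  1.1 12.5] [-0.03  0.    0.06]
[ 0.2  1.1 12.5] [-0.03  0.    0.06]
[ 0.2  1.1 12.5] [-0.03  0.    0.06]
[ 0.2  1.1 12.5] [-0.03  0.    0.06]
None
```

View pics/w4.png

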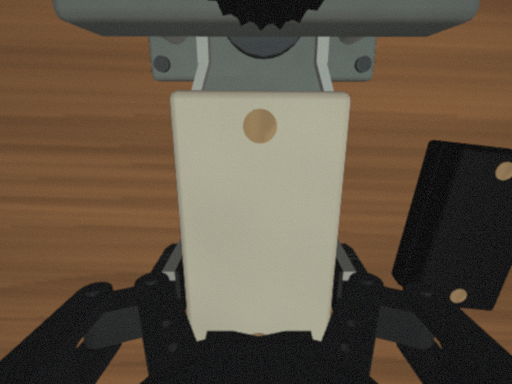

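The picture shows the mould held square, its nose at columns 173 to 349 and centred on the rails (200 and 325, row 60). I let the arm settle, then lower.

Emit:
apply_moves --moves '[{"jaw": 0.5,"offset": [0,0,20],"rot": [0,0,0]},{"jaw": 0.5,"offset": [0,0,15],"rot": [0,0,0]},{"jaw": 0.5,"offset": [0,0,0],"rot": [0,0,0]},{"jaw": 0.5,"offset": [0,0,0],"rot": [0,0,0]},{"jaw": 0.5,"offset": [0,0,0],"rot": [0,0,0]}]'

```text
time_s: 9.28
eef_pos: [0.5125, 0.016, 0.0185]
eef_rot: [0.0, 1.0, 0.016, 0.001]
wrist_force: [1.2, -0.2, -3.8]
opening: 0.738
grasp_force: 67.5
```

```bash
python3 - <<'E'
from h import *
o=ctrl.get_obs();print(o["eef_pos"],o["opening"],o["grasp_force"],o["wrist_force"])
plan(.5135,.0161,-.009,1.8,5)
E
```

```text
[0.51250233 0.01599756 0.01846359] 0.7379287512743986 67.4567985534668 [ 1.20961975 -0.24571638 -3.75037448]
[ 0.2 -0.   5.5] [ 0.   -0.01  0.  ]
[ 0.2 -0.   5.5] [ 0.   -0.01  0.  ]
[ 0.2 -0.   5.5] [ 0.   -0.01  0.  ]
[ 0.2 -0.   5.5] [ 0.   -0.01  0.  ]
[ 0.2 -0.   5.5] [ 0.   -0.01  0.  ]
```

Emit:
apply_moves --moves '[{"jaw": 0.5,"offset": [0,0,12],"rot": [0,0,0]},{"jaw": 0.5,"offset": [0,0,11],"rot": [0,0,0]},{"jaw": 0.5,"offset": [0,0,4],"rot": [0,0,0]},{"jaw": 0.5,"offset": [0,0,1.5],"rot": [0,0,0]},{"jaw": 0.5,"offset": [0,0,0],"rot": [0,0,0]}]'

```text
time_s: 9.9
eef_pos: [0.512, 0.0163, -0.0107]
eef_rot: [-0.0, 1.0, 0.016, 0.0]
wrist_force: [0.8, 0.3, -3.9]
opening: 0.743
grasp_force: 67.6
```

Emit:
apply_moves --moves '[{"jaw": 0.5,"offset": [0,0,0.5],"rot": [0,0,0]},{"jaw": 0.5,"offset": [0,0,0.5],"rot": [0,0,0]},{"jaw": 0.5,"offset": [0,0,0],"rot": [0,0,0]},{"jaw": 0.5,"offset": [0,0,0],"rot": [0,0,0]},{"jaw": 0.5,"offset": [0,0,0],"rot": [0,0,0]}]'

```text
time_s: 10.52
eef_pos: [0.5119, 0.0163, -0.0117]
eef_rot: [0.0, 1.0, 0.016, 0.0]
wrist_force: [0.1, 0.2, -3.8]
opening: 0.74
grasp_force: 67.6
```

Emit:
apply_moves --moves '[{"jaw": 0.5,"offset": [0,0,0.5],"rot": [0,0,0]},{"jaw": 0.5,"offset": [0,0,0.5],"rot": [0,0,0]},{"jaw": 0.5,"offset": [0,0,0.5],"rot": [0,0,0]},{"jaw": 0.5,"offset": [0,0,0],"rot": [0,0,0]},{"jaw": 0.5,"offset": [0,0,0],"rot": [0,0,0]}]'

```text
time_s: 11.15
eef_pos: [0.5119, 0.0164, -0.0121]
eef_rot: [0.0, 1.0, 0.016, -0.0]
wrist_force: [-6.6, 0.8, 10.2]
opening: 0.738
grasp_force: 69.5
```

Emit:
apply_moves --moves '[{"jaw": 0.5,"offset": [0,0,-0.8],"rot": [0,0,0]},{"jaw": 0.5,"offset": [4,0,0],"rot": [0,0,0]},{"jaw": 0.5,"offset": [5,0,0],"rot": [0,0,0]},{"jaw": 0.5,"offset": [5,0,0],"rot": [0,0,0]},{"jaw": 0.5,"offset": [4,0,0],"rot": [0,0,0]}]'

```text
time_s: 11.78
eef_pos: [0.5304, 0.0168, -0.0121]
eef_rot: [0.0, 1.0, 0.016, 0.0]
wrist_force: [-4.7, -0.5, 6.8]
opening: 0.743
grasp_force: 68.6
```

Emit:
apply_moves --moves '[{"jaw": 0.5,"offset": [4,0,0],"rot": [0,0,0]},{"jaw": 0.5,"offset": [4,0,0],"rot": [0,0,0]},{"jaw": 0.5,"offset": [4,0,0],"rot": [0,0,0]},{"jaw": 0.5,"offset": [3,0,0],"rot": [0,0,0]},{"jaw": 0.5,"offset": [0,0,0],"rot": [0,0,0]}]'

```text
time_s: 12.4
eef_pos: [0.546, 0.0173, -0.0121]
eef_rot: [0.0, 1.0, 0.016, 0.001]
wrist_force: [-2.3, -1.0, 3.5]
opening: 0.738
grasp_force: 68.6
```

Emit:
apply_moves --moves '[{"jaw": 0.5,"offset": [4,0,0],"rot": [0,0,0]},{"jaw": 0.5,"offset": [4,0,0],"rot": [0,0,0]},{"jaw": 0.5,"offset": [4,0,0],"rot": [0,0,0]},{"jaw": 0.5,"offset": [2,0,0],"rot": [0,0,0]},{"jaw": 0.5,"offset": [0,0,0],"rot": [0,0,0]}]'

```text
time_s: 13.02
eef_pos: [0.5593, 0.0178, -0.0121]
eef_rot: [0.0, 1.0, 0.016, 0.0]
wrist_force: [-3.9, 0.0, 6.1]
opening: 0.741
grasp_force: 68.8
```

```bash
python3 - <<'E'
from h import *
np.set_printoptions(precision=4,suppress=True)
o=ctrl.get_obs();print(o["eef_pos"],o["wrist_force"],o["q"])
T=toolT(); im,d=ctrl.camera("wrist"); cv2.imwrite("pics/w5.png",im[...,::-1]); np.save("w5.npy",d)
A=pts("wrist",d,d>0,T)
ch=A[(A[:,2]>.112)&(A[:,2]<.119)&(A[:,0]>.58)]; print("crosshead",len(ch),np.percentile(ch[:,0],[.5,2,50]),cv2.minAreaRect((ch[:,:2]*1000).astype(np.float32)))
kn=A[(A[:,2]>.125)&(A[:,2]<.163)&(A[:,0]>.59)&(abs(A[:,1]-.02)<.025)]; print(len(kn),kn.min(0) if len(kn) else "",kn.max(0) if len(kn) else "")
E
```

```text
[ 0.5593  0.0178 -0.0121] [-3.8534  0.0213  6.0772] [-0.1803  0.4371  1.7743 -0.0001  0.9296  1.3584]
crosshead 70 [0.58   0.58   0.5805] ((596.6804809570312, 15.594951629638672), (34.11884689331055, 78.6285400390625), 1.826791763305664)
0
```

View pics/w5.png

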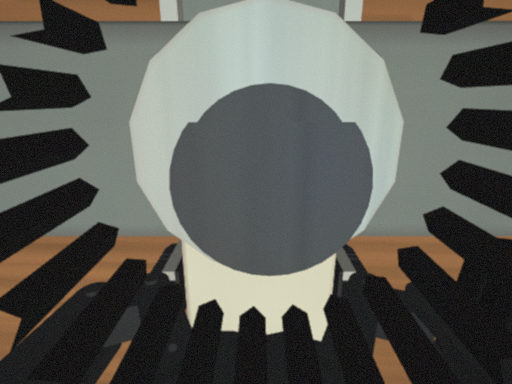

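The picture shows the camera right at the knob and the mould's rear at the bottom centre. It runs straight in the rails with no side force. I release, go behind the mould and push with shut fingers.

Emit:
apply_moves --moves '[{"jaw": 1,"offset": [0,0,-0.4],"rot": [0,0,0]},{"jaw": 1,"offset": [0,0,0],"rot": [0,0,0]},{"jaw": 1,"offset": [0,0,0],"rot": [0,0,0]},{"jaw": 1,"offset": [0,0,-25],"rot": [0,0,0]},{"jaw": 1,"offset": [0,0,-25],"rot": [0,0,0]}]'

```text
time_s: 13.7
eef_pos: [0.5585, 0.0179, 0.0381]
eef_rot: [-0.0, 1.0, 0.016, -0.0]
wrist_force: [0.6, -0.6, 0.0]
opening: 1.002
grasp_force: 0.0
```

Emit:
apply_moves --moves '[{"jaw": 1,"offset": [-21,0,0],"rot": [0,0,0]},{"jaw": 1,"offset": [-21,0,0],"rot": [0,0,0]},{"jaw": 0,"offset": [-21,0,0],"rot": [0,0,0]},{"jaw": 0,"offset": [0,0,0],"rot": [0,0,0]},{"jaw": 0,"offset": [0,0,0],"rot": [0,0,0]}]'

```text
time_s: 14.32
eef_pos: [0.497, 0.0156, 0.0384]
eef_rot: [0.0, 1.0, 0.016, 0.001]
wrist_force: [0.4, -0.3, -0.1]
opening: 0.375
grasp_force: 0.0
```

```bash
python3 - <<'E'
from h import *
np.set_printoptions(precision=4,suppress=True)
o=ctrl.get_obs();print(o["eef_pos"],o["opening"],o["wrist_force"])
T=toolT(); im,d=ctrl.camera("wrist"); cv2.imwrite("pics/w6.png",im[...,::-1])
A=pts("wrist",d,d>0,T); col=cv2.cvtColor(im,cv2.COLOR_RGB2HSV)[d>0]
k=A[(A[:,2]>.152)&(A[:,2]<.161)&(A[:,0]>.59)]
if len(k): print("knob",len(k),cv2.minAreaRect((k[:,:2]*1000).astype(np.float32)))
mo=A[(col[:,1]<90)&(col[:,2]>110)&(abs(A[:,2]-.054)<.004)&(abs(A[:,1]-.018)<.045)&(A[:,0]>.49)]
print("mould",len(mo),mo.min(0),mo.max(0),cv2.minAreaRect((mo[:,:2]*1000).astype(np.float32)))
E
```

```text
[0.497  0.0156 0.0384] 0.3747905777251228 [ 0.4387 -0.2847 -0.1389]
mould 23040 [ 0.5185 -0.0142  0.0502] [0.6187 0.0524 0.058 ] ((568.53515625, 19.161785125732422), (98.76730346679688, 64.3563232421875), 1.451046109199524)
```

Emit:
apply_moves --moves '[{"jaw": 0,"offset": [0,0,0],"rot": [0,0,0]},{"jaw": 0,"offset": [0,0,15],"rot": [0,0,0]},{"jaw": 0,"offset": [0,0,18],"rot": [0,0,0]},{"jaw": 0,"offset": [0,0,8],"rot": [0,0,0]},{"jaw": 0,"offset": [0,0,1],"rot": [0,0,0]}]'

```text
time_s: 15.0
eef_pos: [0.4951, 0.016, -0.005]
eef_rot: [-0.0, 1.0, 0.016, -0.001]
wrist_force: [-0.5, -0.0, 0.0]
opening: 0.0
grasp_force: 0.0
```

Emit:
apply_moves --moves '[{"jaw": 0,"offset": [5,0,0],"rot": [0,0,0]},{"jaw": 0,"offset": [3,0,0],"rot": [0,0,0]},{"jaw": 0,"offset": [2,0,0],"rot": [0,0,0]},{"jaw": 0,"offset": [2,0,0],"rot": [0,0,0]},{"jaw": 0,"offset": [2,0,0],"rot": [0,0,0]}]'

```text
time_s: 15.62
eef_pos: [0.5094, 0.0164, -0.0041]
eef_rot: [-0.0, 1.0, 0.016, -0.001]
wrist_force: [-3.6, -1.0, 0.9]
opening: -0.002
grasp_force: 1.4
```

Emit:
apply_moves --moves '[{"jaw": 0,"offset": [3,0,0],"rot": [0,0,0]},{"jaw": 0,"offset": [3,0,0],"rot": [0,0,0]},{"jaw": 0,"offset": [3,0,0],"rot": [0,0,0]},{"jaw": 0,"offset": [3,0,0],"rot": [0,0,0]},{"jaw": 0,"offset": [3,0,0],"rot": [0,0,0]}]'

```text
time_s: 16.25
eef_pos: [0.525, 0.0168, -0.0041]
eef_rot: [-0.0, 1.0, 0.016, -0.0]
wrist_force: [-1.7, -0.5, -1.0]
opening: 0.002
grasp_force: 0.7
```

Pushing with 2 to 4 N. Expected home is near eef x = 0.557.

Emit:
apply_moves --moves '[{"jaw": 0,"offset": [3,0,0],"rot": [0,0,0]},{"jaw": 0,"offset": [3,0,0],"rot": [0,0,0]},{"jaw": 0,"offset": [3,0,0],"rot": [0,0,0]},{"jaw": 0,"offset": [3,0,0],"rot": [0,0,0]},{"jaw": 0,"offset": [2,0,0],"rot": [0,0,0]}]'

```text
time_s: 16.88
eef_pos: [0.5391, 0.0172, -0.004]
eef_rot: [0.0, 1.0, 0.016, 0.0]
wrist_force: [-2.2, -1.3, 0.2]
opening: 0.0
grasp_force: 0.9
```

Emit:
apply_moves --moves '[{"jaw": 0,"offset": [2,0,0],"rot": [0,0,0]},{"jaw": 0,"offset": [2,0,0],"rot": [0,0,0]},{"jaw": 0,"offset": [2,0,0],"rot": [0,0,0]},{"jaw": 0,"offset": [1,0,0],"rot": [0,0,0]},{"jaw": 0,"offset": [1,0,0],"rot": [0,0,0]}]'

```text
time_s: 17.5
eef_pos: [0.5469, 0.0175, -0.0039]
eef_rot: [0.0, 1.0, 0.016, -0.0]
wrist_force: [-2.6, 0.2, 1.2]
opening: -0.0
grasp_force: 1.2
```

```bash
python3 - <<'E'
from h import *
np.set_printoptions(precision=4,suppress=True)
for c in ["scene","top"]:
    im,d=ctrl.camera(c); hsv=cv2.cvtColor(im,cv2.COLOR_RGB2HSV)
    A=pts(c,d,d>0); 
    z=d>0; hs=hsv[z]
    b=A[(A[:,0]>.66)&(A[:,0]<.73)&(abs(A[:,1]-.02)<.025)&(abs(A[:,2]-.038)<.004)]
    print(c,"backstop",len(b),b.min(0) if len(b) else "",b.max(0) if len(b) else "")
    m=A[(A[:,0]>.5)&(A[:,0]<.70)&(abs(A[:,1]-.02)<.025)&(abs(A[:,2]-.054)<.004)]
    print("mould",len(m),m.min(0) if len(m) else "",m.max(0) if len(m) else "")
E
```

```text
scene backstop 58 [ 0.6776 -0.0046  0.0341] [0.7013 0.045  0.042 ]
mould 273 [ 0.5551 -0.005   0.05  ] [0.6808 0.045  0.0579]
top backstop 12 [ 0.6918 -0.0035  0.0345] [0.6977 0.0205 0.041 ]
mould 0
```

Emit:
apply_moves --moves '[{"jaw": 0,"offset": [1,0,0],"rot": [0,0,0]},{"jaw": 0,"offset": [1,0,0],"rot": [0,0,0]},{"jaw": 0,"offset": [1,0,0],"rot": [0,0,0]},{"jaw": 0,"offset": [1,0,0],"rot": [0,0,0]},{"jaw": 0,"offset": [1,0,0],"rot": [0,0,0]}]'

```text
time_s: 18.23
eef_pos: [0.552, 0.0176, -0.004]
eef_rot: [-0.0, 1.0, 0.016, 0.0]
wrist_force: [-3.2, -0.6, 2.3]
opening: -0.003
grasp_force: 1.4
```

Emit:
apply_moves --moves '[{"jaw": 0,"offset": [0.5,0,0],"rot": [0,0,0]},{"jaw": 0,"offset": [0.5,0,0],"rot": [0,0,0]},{"jaw": 0,"offset": [0.5,0,0],"rot": [0,0,0]},{"jaw": 0,"offset": [0.4,0,0],"rot": [0,0,0]},{"jaw": 0,"offset": [0.2,0,0],"rot": [0,0,0]}]'

```text
time_s: 18.85
eef_pos: [0.554, 0.0177, -0.004]
eef_rot: [-0.0, 1.0, 0.016, 0.0]
wrist_force: [-2.5, 0.6, 2.6]
opening: 0.003
grasp_force: 1.4
```

Emit:
apply_moves --moves '[{"jaw": 0,"offset": [0.2,0,0],"rot": [0,0,0]},{"jaw": 0,"offset": [0.2,0,0],"rot": [0,0,0]},{"jaw": 0,"offset": [0.2,0,0],"rot": [0,0,0]},{"jaw": 0,"offset": [0.1,0,0],"rot": [0,0,0]},{"jaw": 0,"offset": [0,0,0],"rot": [0,0,0]}]'

```text
time_s: 19.48
eef_pos: [0.5547, 0.0177, -0.004]
eef_rot: [-0.0, 1.0, 0.016, 0.0]
wrist_force: [-2.5, 0.0, 1.9]
opening: 0.002
grasp_force: 1.3
```

Emit:
apply_moves --moves '[{"jaw": 0,"offset": [0.2,0,0],"rot": [0,0,0]},{"jaw": 0,"offset": [0.2,0,0],"rot": [0,0,0]},{"jaw": 0,"offset": [0.2,0,0],"rot": [0,0,0]},{"jaw": 0,"offset": [0.1,0,0],"rot": [0,0,0]},{"jaw": 0,"offset": [0,0,0],"rot": [0,0,0]}]'

```text
time_s: 20.1
eef_pos: [0.5554, 0.0177, -0.004]
eef_rot: [0.0, 1.0, 0.016, 0.0]
wrist_force: [-2.0, -1.4, 0.8]
opening: 0.002
grasp_force: 1.3
```

Emit:
apply_moves --moves '[{"jaw": 0,"offset": [0.2,0,0],"rot": [0,0,0]},{"jaw": 0,"offset": [0.2,0,0],"rot": [0,0,0]},{"jaw": 0,"offset": [0.2,0,0],"rot": [0,0,0]},{"jaw": 0,"offset": [0.2,0,0],"rot": [0,0,0]},{"jaw": 0,"offset": [0,0,0],"rot": [0,0,0]}]'

```text
time_s: 20.72
eef_pos: [0.5562, 0.0178, -0.004]
eef_rot: [0.0, 1.0, 0.016, 0.0]
wrist_force: [-2.4, 0.3, 1.6]
opening: -0.004
grasp_force: 1.2
```

Emit:
apply_moves --moves '[{"jaw": 0,"offset": [0.2,0,0],"rot": [0,0,0]},{"jaw": 0,"offset": [0.2,0,0],"rot": [0,0,0]},{"jaw": 0,"offset": [0.2,0,0],"rot": [0,0,0]},{"jaw": 0,"offset": [0.2,0,0],"rot": [0,0,0]},{"jaw": 0,"offset": [0,0,0],"rot": [0,0,0]}]'

```text
time_s: 21.35
eef_pos: [0.557, 0.0178, -0.004]
eef_rot: [-0.0, 1.0, 0.016, 0.0]
wrist_force: [-1.6, 0.3, 1.0]
opening: -0.001
grasp_force: 1.1
```

Emit:
apply_moves --moves '[{"jaw": 0,"offset": [0.2,0,0],"rot": [0,0,0]},{"jaw": 0,"offset": [0.2,0,0],"rot": [0,0,0]},{"jaw": 0,"offset": [0.2,0,0],"rot": [0,0,0]},{"jaw": 0,"offset": [0.2,0,0],"rot": [0,0,0]},{"jaw": 0,"offset": [0,0,0],"rot": [0,0,0]}]'

```text
time_s: 21.98
eef_pos: [0.5578, 0.0178, -0.004]
eef_rot: [0.0, 1.0, 0.016, 0.0]
wrist_force: [-2.4, -0.2, 0.5]
opening: -0.001
grasp_force: 1.1
```

Emit:
apply_moves --moves '[{"jaw": 0,"offset": [0.2,0,0],"rot": [0,0,0]},{"jaw": 0,"offset": [0.2,0,0],"rot": [0,0,0]},{"jaw": 0,"offset": [0.2,0,0],"rot": [0,0,0]},{"jaw": 0,"offset": [0.2,0,0],"rot": [0,0,0]},{"jaw": 0,"offset": [0,0,0],"rot": [0,0,0]}]'

```text
time_s: 22.6
eef_pos: [0.558, 0.0178, -0.0041]
eef_rot: [-0.0, 1.0, 0.016, -0.001]
wrist_force: [-5.9, -0.6, 3.9]
opening: 0.003
grasp_force: 2.8
```

Emit:
apply_moves --moves '[{"jaw": 0,"offset": [0.2,0,0],"rot": [0,0,0]},{"jaw": 0,"offset": [0.1,0,0],"rot": [0,0,0]},{"jaw": 0,"offset": [0,0,0],"rot": [0,0,0]},{"jaw": 0,"offset": [0,0,0],"rot": [0,0,0]},{"jaw": 0,"offset": [0,0,0],"rot": [0,0,0]}]'

```text
time_s: 23.22
eef_pos: [0.5579, 0.0178, -0.0041]
eef_rot: [-0.0, 1.0, 0.016, -0.001]
wrist_force: [-6.7, -1.0, 3.9]
opening: 0.003
grasp_force: 3.3
```

```bash
python3 - <<'E'
from h import *
np.set_printoptions(precision=4,suppress=True)
o=ctrl.get_obs();print(o["eef_pos"],o["wrist_force"],o["q"])
im,d=ctrl.camera("scene"); A=pts("scene",d,d>0); hs=cv2.cvtColor(im,cv2.COLOR_RGB2HSV)[d>0]
m=A[(A[:,0]>.5)&(A[:,0]<.70)&(abs(A[:,1]-.02)<.025)&(abs(A[:,2]-.054)<.004)]
print("mould",len(m),m.min(0),m.max(0))
E
```

```text
[ 0.5579  0.0178 -0.0041] [-6.6791 -1.0014  3.9254] [-0.1805  0.4222  1.7748 -0.0004  0.9464  1.3584]
mould 267 [ 0.5679 -0.0049  0.0502] [0.6916 0.0444 0.058 ]
```

The mould is home: push force rose to 6.7 N and the advance stopped. I retract, rise, and go over the knob while winding the wrist back.

Emit:
apply_moves --moves '[{"jaw": 0,"offset": [-6,0,0],"rot": [0,0,0]},{"jaw": 0,"offset": [-12,0,0],"rot": [0,0,0]},{"jaw": 0,"offset": [0,0,-50],"rot": [0,0,0]},{"jaw": 1,"offset": [0,0,-55],"rot": [0,0,0]},{"jaw": 1,"offset": [0,0,-55],"rot": [0,0,0]}]'

```text
time_s: 23.9
eef_pos: [0.5403, 0.0173, 0.1575]
eef_rot: [-0.0, 1.0, 0.016, 0.0]
wrist_force: [1.9, 0.0, -0.3]
opening: 0.422
grasp_force: 0.0
```

Emit:
apply_moves --moves '[{"jaw": 1,"offset": [0,0,-45],"rot": [0,0,0]},{"jaw": 1,"offset": [45,0,0],"rot": [0,0,0]},{"jaw": 1,"offset": [44,0,0],"rot": [0,0,0]},{"jaw": 1,"offset": [0,0,0],"rot": [0,0,-10.5]},{"jaw": 1,"offset": [0,0,0],"rot": [0,0,-10.5]}]'

```text
time_s: 24.52
eef_pos: [0.6297, 0.0202, 0.2002]
eef_rot: [-0.0, 0.98, 0.201, -0.0]
wrist_force: [-0.2, -0.3, 0.1]
opening: 0.998
grasp_force: 0.0
```

Emit:
apply_moves --moves '[{"jaw": 1,"offset": [0,0,0],"rot": [0,0,-10.5]},{"jaw": 1,"offset": [0,0,0],"rot": [0,0,-10.5]},{"jaw": 1,"offset": [0,0,0],"rot": [0,0,-10.5]},{"jaw": 1,"offset": [0,0,0],"rot": [0,0,-10.5]},{"jaw": 1,"offset": [0,0,0],"rot": [0,0,-10.5]}]'

```text
time_s: 25.15
eef_pos: [0.6294, 0.0202, 0.2008]
eef_rot: [0.0, 0.79, 0.613, 0.0]
wrist_force: [-0.8, 0.5, 0.3]
opening: 1.0
grasp_force: 0.0
```

Emit:
apply_moves --moves '[{"jaw": 1,"offset": [0,0,0],"rot": [0,0,-10.5]},{"jaw": 1,"offset": [0,0,0],"rot": [0,0,-10.5]},{"jaw": 1,"offset": [0,0,0],"rot": [0,0,-10.5]},{"jaw": 1,"offset": [0,0,0],"rot": [0,0,-10.5]},{"jaw": 1,"offset": [0,0,0],"rot": [0,0,-10.5]}]'

```text
time_s: 25.78
eef_pos: [0.6294, 0.0201, 0.2008]
eef_rot: [0.0, 0.437, 0.899, 0.0]
wrist_force: [0.1, 0.4, -0.4]
opening: 1.001
grasp_force: 0.0
```

Emit:
apply_moves --moves '[{"jaw": 1,"offset": [0,0,0],"rot": [0,0,-10.5]},{"jaw": 1,"offset": [0,0,0],"rot": [0,0,-10.5]},{"jaw": 1,"offset": [0,0,0],"rot": [0,0,-10.5]},{"jaw": 1,"offset": [0,0,0],"rot": [0,0,-10.5]},{"jaw": 1,"offset": [0,0,0],"rot": [0,0,-10.5]}]'

```text
time_s: 26.4
eef_pos: [0.6294, 0.0201, 0.2008]
eef_rot: [0.0, -0.006, 1.0, 0.0]
wrist_force: [-0.8, -0.2, -0.4]
opening: 0.998
grasp_force: 0.0
```

Emit:
apply_moves --moves '[{"jaw": 1,"offset": [0,0,0],"rot": [0,0,-10.5]},{"jaw": 1,"offset": [0,0,0],"rot": [0,0,-10.5]},{"jaw": 1,"offset": [0,0,0],"rot": [0,0,-10.5]},{"jaw": 1,"offset": [0,0,0],"rot": [0,0,-10.5]},{"jaw": 1,"offset": [0,0,0],"rot": [0,0,0]}]'

```text
time_s: 27.02
eef_pos: [0.6295, 0.0201, 0.2008]
eef_rot: [0.0, -0.36, 0.933, 0.0]
wrist_force: [0.3, 0.3, -0.4]
opening: 1.0
grasp_force: 0.0
```

```bash
python3 - <<'E'
from h import *
np.set_printoptions(precision=4,suppress=True)
o=ctrl.get_obs();print(o["eef_pos"],o["wrist_force"],o["torque"],o["q"])
T=toolT(); im,d=ctrl.camera("wrist"); cv2.imwrite("pics/w7.png",im[...,::-1])
A=pts("wrist",d,d>0,T); L=(A-T[:3,3])@T[:3,:3]
print(T)
for lo,hi in [(.150,.164),(.164,.185),(.108,.119)]:
    k=A[(A[:,2]>lo)&(A[:,2]<hi)&(abs(A[:,0]-.629)<.04)&(abs(A[:,1]-.02)<.08)]
    if len(k)>5: print(lo,len(k),k.min(0),k.max(0),cv2.minEnclosingCircle((k[:,:2]*1000).astype(np.float32)))
E
```

```text
[0.6295 0.0201 0.2008] [ 0.2872  0.3191 -0.3665] [-0.0052 -0.0183  0.0415] [-0.1562  0.303   1.4645  0.0001  1.374  -2.4643]
[[-0.7403 -0.6723  0.0002  0.6295]
 [-0.6723  0.7403  0.0001  0.0201]
 [-0.0002 -0.     -1.      0.2008]
 [ 0.      0.      0.      1.    ]]
0.15 1885 [ 0.6074 -0.002   0.15  ] [0.6515 0.042  0.1637] ((629.6064453125, 20.135324478149414), 22.40253448486328)
0.164 389 [0.6222 0.0127 0.1642] [0.6372 0.0278 0.1783] ((629.5828247070312, 20.26239585876465), 7.57719087600708)
0.108 2836 [ 0.6104 -0.0511  0.1081] [0.6487 0.0897 0.1189] ((629.1163330078125, 19.597671508789062), 71.25617980957031)
```

View pics/w7.png

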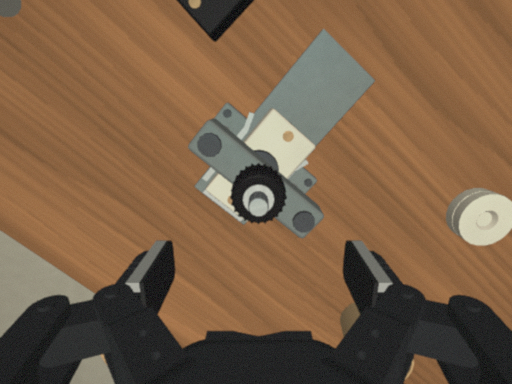

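The picture shows the mould under the press and the knob at (258,193), which measures (0.6296,0.0201), directly below the tool. I descend and grip the knob.

Emit:
apply_moves --moves '[{"jaw": 1,"offset": [0,0,35],"rot": [0,0,0]},{"jaw": 1,"offset": [0,0,35],"rot": [0,0,0]},{"jaw": 1,"offset": [0,0,25],"rot": [0,0,0]},{"jaw": 1,"offset": [0,0,13],"rot": [0,0,0]},{"jaw": 1,"offset": [0,0,0],"rot": [0,0,0]}]'

```text
time_s: 27.7
eef_pos: [0.6293, 0.0202, 0.0923]
eef_rot: [-0.001, -0.36, 0.933, 0.0]
wrist_force: [0.8, -0.7, 0.2]
opening: 1.002
grasp_force: 0.0
```

Emit:
apply_moves --moves '[{"jaw": 0.4,"offset": [0,0,0],"rot": [0,0,0]},{"jaw": 0.3,"offset": [0,0,0],"rot": [0,0,0]},{"jaw": 0.3,"offset": [0,0,0],"rot": [0,0,0]},{"jaw": 0.3,"offset": [0,0,0],"rot": [0,0,0]},{"jaw": 0.3,"offset": [0,0,0],"rot": [0,0,0]}]'

```text
time_s: 28.32
eef_pos: [0.6304, 0.0203, 0.0945]
eef_rot: [0.001, -0.361, 0.933, -0.0]
wrist_force: [-2.3, 1.6, 6.5]
opening: 0.494
grasp_force: 60.4
```

```bash
cat > o.py <<'E'
from h import *
o=ctrl.get_obs();print(round(o["time_s"],2),np.round(o["eef_pos"],4),"F",np.round(o["wrist_force"],1),"M",np.round(o["torque"],3),"q6",round(o["q"][5],3),"yaw",round(np.degrees(2*np.arctan2(o["eef_rot"][2],o["eef_rot"][1])),1),"grip",round(o["grasp_force"],1),round(o["opening"],3), "e6",round(o["joint_efforts"][5],3))
E
python3 o.py
```

```text
28.32 [0.6304 0.0203 0.0945] F [-2.3  1.6  6.5] M [ 0.142  0.408 -0.057] q6 -2.466 yaw 222.3 grip 60.4 0.494 e6 -0.061
```

Emit:
apply_moves --moves '[{"jaw": 0.3,"offset": [0,0,0],"rot": [0,0,6]},{"jaw": 0.3,"offset": [0,0,0],"rot": [0,0,6]},{"jaw": 0.3,"offset": [0,0,0],"rot": [0,0,6]},{"jaw": 0.3,"offset": [0,0,0],"rot": [0,0,6]},{"jaw": 0.3,"offset": [0,0,0],"rot": [0,0,6]}]'

```text
time_s: 28.95
eef_pos: [0.6308, 0.0195, 0.0945]
eef_rot: [0.001, -0.106, 0.994, -0.001]
wrist_force: [-0.5, -2.0, 4.5]
opening: 0.496
grasp_force: 60.2
```

```bash
python3 o.py
```

```text
28.95 [0.6308 0.0195 0.0945] F [-0.5 -2.   4.5] M [-0.308  0.143  0.318] q6 -1.939 yaw 192.2 grip 60.2 0.496 e6 -0.79
```

Emit:
apply_moves --moves '[{"jaw": 0.3,"offset": [0,0,0],"rot": [0,0,6]},{"jaw": 0.3,"offset": [0,0,0],"rot": [0,0,6]},{"jaw": 0.3,"offset": [0,0,0],"rot": [0,0,6]},{"jaw": 0.3,"offset": [0,0,0],"rot": [0,0,6]},{"jaw": 0.3,"offset": [0,0,0],"rot": [0,0,6]}]'

```text
time_s: 29.58
eef_pos: [0.6308, 0.0186, 0.0946]
eef_rot: [0.001, 0.155, 0.988, -0.001]
wrist_force: [-2.0, -4.8, 4.7]
opening: 0.498
grasp_force: 60.3
```

```bash
python3 o.py
```

```text
29.57 [0.6308 0.0186 0.0946] F [-2.  -4.8  4.7] M [-0.786  0.289  0.319] q6 -1.415 yaw 162.2 grip 60.3 0.498 e6 -0.782
```

Emit:
apply_moves --moves '[{"jaw": 0.3,"offset": [0,0,0],"rot": [0,0,3]},{"jaw": 0.3,"offset": [0,0,0],"rot": [0,0,3]},{"jaw": 0.3,"offset": [0,0,0],"rot": [0,0,3]},{"jaw": 0.3,"offset": [0,0,0],"rot": [0,0,3]},{"jaw": 0.3,"offset": [0,0,0],"rot": [0,0,3]}]'

```text
time_s: 30.2
eef_pos: [0.6305, 0.0182, 0.0946]
eef_rot: [0.001, 0.282, 0.959, -0.001]
wrist_force: [-2.6, -5.7, 4.5]
opening: 0.494
grasp_force: 60.4
```

```bash
python3 o.py
```

```text
30.2 [0.6305 0.0182 0.0946] F [-2.6 -5.7  4.5] M [-0.994  0.355  0.371] q6 -1.155 yaw 147.2 grip 60.4 0.494 e6 -0.227
```

Emit:
apply_moves --moves '[{"jaw": 0.3,"offset": [0,0,0],"rot": [0,0,2]},{"jaw": 0.3,"offset": [0,0,0],"rot": [0,0,2]},{"jaw": 0.3,"offset": [0,0,0],"rot": [0,0,2]},{"jaw": 0.3,"offset": [0,0,0],"rot": [0,0,2]},{"jaw": 0.3,"offset": [0,0,0],"rot": [0,0,2]}]'

```text
time_s: 30.82
eef_pos: [0.6303, 0.0179, 0.0945]
eef_rot: [0.001, 0.364, 0.931, -0.001]
wrist_force: [-2.3, -7.1, 5.0]
opening: 0.496
grasp_force: 60.5
```

```bash
python3 o.py
```

```text
30.82 [0.6303 0.0179 0.0945] F [-2.3 -7.1  5. ] M [-1.084  0.59   0.213] q6 -0.981 yaw 137.3 grip 60.5 0.496 e6 -0.079
```

Emit:
apply_moves --moves '[{"jaw": 0.3,"offset": [0,0,0],"rot": [0,0,1.5]},{"jaw": 0.3,"offset": [0,0,0],"rot": [0,0,1.5]},{"jaw": 0.3,"offset": [0,0,0],"rot": [0,0,1.5]},{"jaw": 0.3,"offset": [0,0,0],"rot": [0,0,1.5]},{"jaw": 0.3,"offset": [0,0,0],"rot": [0,0,1.5]}]'

```text
time_s: 31.45
eef_pos: [0.6302, 0.0178, 0.0945]
eef_rot: [0.001, 0.424, 0.906, -0.002]
wrist_force: [-3.2, -6.7, 5.5]
opening: 0.498
grasp_force: 60.5
```

```bash
python3 o.py
```

```text
31.45 [0.6302 0.0178 0.0945] F [-3.2 -6.7  5.5] M [-1.099  0.622  0.298] q6 -0.851 yaw 129.8 grip 60.5 0.498 e6 0.014
```

```bash
cat > s.py <<'E'
from h import *
v=[]
for i in range(3):
    o=ctrl.get_obs(); v.append((o["torque"][2],o["joint_efforts"][5])); ctrl.camera("top")
o=ctrl.get_obs(); v.append((o["torque"][2],o["joint_efforts"][5]))
print(round(o["time_s"],2),"Mz",np.round([a for a,b in v],3),"e6",np.round([b for a,b in v],3),"q6",round(o["q"][5],3),np.round(o["wrist_force"],1))
E
python3 s.py
```

```text
31.6 Mz [0.298 0.153 0.156 0.118] e6 [0.014 0.123 0.335 0.219] q6 -0.851 [-3.1 -7.1  6.3]
```

Emit:
apply_moves --moves '[{"jaw": 0.3,"offset": [0,0,0],"rot": [0,0,1.5]},{"jaw": 0.3,"offset": [0,0,0],"rot": [0,0,1.5]},{"jaw": 0.3,"offset": [0,0,0],"rot": [0,0,1.5]},{"jaw": 0.3,"offset": [0,0,0],"rot": [0,0,1.5]},{"jaw": 0.3,"offset": [0,0,0],"rot": [0,0,1.5]}]'

```text
time_s: 32.22
eef_pos: [0.63, 0.0177, 0.0945]
eef_rot: [0.001, 0.483, 0.876, -0.002]
wrist_force: [-4.7, -7.9, 7.2]
opening: 0.492
grasp_force: 60.6
```

```bash
python3 o.py
```

```text
32.23 [0.63   0.0177 0.0945] F [-4.7 -7.9  7.2] M [-1.249  0.866  0.414] q6 -0.72 yaw 122.3 grip 60.6 0.492 e6 0.026
```

Emit:
apply_moves --moves '[{"jaw": 0.3,"offset": [0,0,0],"rot": [0,0,1.5]},{"jaw": 0.3,"offset": [0,0,0],"rot": [0,0,1.5]},{"jaw": 0.3,"offset": [0,0,0],"rot": [0,0,1.5]},{"jaw": 0.3,"offset": [0,0,0],"rot": [0,0,1.5]},{"jaw": 0.3,"offset": [0,0,0],"rot": [0,0,1.5]}]'

```text
time_s: 32.85
eef_pos: [0.6298, 0.0176, 0.0945]
eef_rot: [0.001, 0.539, 0.842, -0.002]
wrist_force: [-5.4, -10.1, 7.2]
opening: 0.5
grasp_force: 60.6
```

```bash
python3 o.py
```

```text
32.85 [0.6298 0.0176 0.0945] F [ -5.4 -10.1   7.2] M [-1.287  0.938  0.378] q6 -0.589 yaw 114.8 grip 60.6 0.5 e6 0.037
```

Emit:
apply_moves --moves '[{"jaw": 0.3,"offset": [0,0,0],"rot": [0,0,1.5]},{"jaw": 0.3,"offset": [0,0,0],"rot": [0,0,1.5]},{"jaw": 0.3,"offset": [0,0,0],"rot": [0,0,1.5]},{"jaw": 0.3,"offset": [0,0,0],"rot": [0,0,1.5]},{"jaw": 0.3,"offset": [0,0,0],"rot": [0,0,1.5]}]'

```text
time_s: 33.48
eef_pos: [0.6296, 0.0175, 0.0945]
eef_rot: [0.001, 0.593, 0.805, -0.002]
wrist_force: [-6.6, -8.4, 8.0]
opening: 0.499
grasp_force: 60.7
```

```bash
python3 o.py
```

```text
33.48 [0.6296 0.0175 0.0945] F [-6.6 -8.4  8. ] M [-1.317  1.096  0.209] q6 -0.458 yaw 107.3 grip 60.7 0.499 e6 0.036
```

```bash
cat > k.py <<'E'
from h import *
np.set_printoptions(precision=4,suppress=True)
T=toolT(); im,d=ctrl.camera("wrist"); np.save("w8.npy",d); cv2.imwrite("pics/w8.png",im[...,::-1])
A=pts("wrist",d,d>0,T)
s=A[(np.hypot(A[:,0]-.6296,A[:,1]-.0201)<.006)&(A[:,2]>.14)&(A[:,2]<.19)]
print("screw",len(s),np.percentile(s[:,2],[5,25,50,75,90,98]) if len(s) else "")
s=A[(np.hypot(A[:,0]-.6296,A[:,1]-.0201)<.020)&(np.hypot(A[:,0]-.6296,A[:,1]-.0201)>.011)&(A[:,2]>.15)&(A[:,2]<.165)]
print("knobtop",len(s),np.percentile(s[:,2],[5,50,95]) if len(s) else "")
E
python3 k.py
```

```text
screw 657 [0.1727 0.1732 0.1736 0.1739 0.1742 0.1746]
knobtop 3477 [0.1572 0.1584 0.1595]
```

View pics/w8.png

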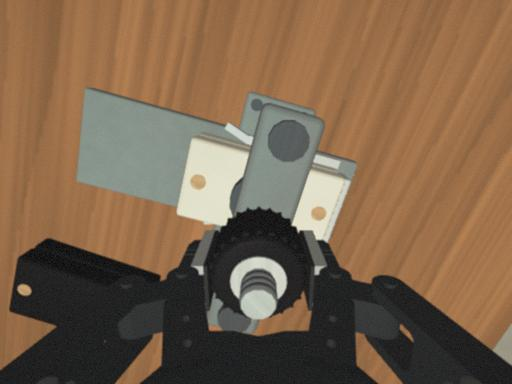

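The picture shows the screw end (258,303) standing out of the gripped knob and the mould home in the press. Its height, 173.6 mm, fits 115° of turn with no slip, so screw height against turn angle gives the slip directly.

Emit:
apply_moves --moves '[{"jaw": 0.3,"offset": [0,0,0],"rot": [0,0,3]},{"jaw": 0.3,"offset": [0,0,0],"rot": [0,0,3]},{"jaw": 0.3,"offset": [0,0,0],"rot": [0,0,3]},{"jaw": 0.3,"offset": [0,0,0],"rot": [0,0,3]},{"jaw": 0.3,"offset": [0,0,0],"rot": [0,0,3]}]'

```text
time_s: 34.15
eef_pos: [0.6291, 0.0174, 0.0945]
eef_rot: [0.001, 0.693, 0.721, -0.002]
wrist_force: [-8.0, -8.3, 9.2]
opening: 0.499
grasp_force: 60.8
```

```bash
python3 o.py; python3 k.py
```

```text
34.15 [0.6291 0.0174 0.0945] F [-8.  -8.3  9.2] M [-1.375  1.437  0.426] q6 -0.196 yaw 92.2 grip 60.8 0.499 e6 -0.234
screw 644 [0.1723 0.1727 0.1731 0.1735 0.1738 0.1741]
knobtop 3494 [0.1573 0.1584 0.1595]
```

Emit:
apply_moves --moves '[{"jaw": 0.3,"offset": [0,0,0],"rot": [0,0,3]},{"jaw": 0.3,"offset": [0,0,0],"rot": [0,0,3]},{"jaw": 0.3,"offset": [0,0,0],"rot": [0,0,3]},{"jaw": 0.3,"offset": [0,0,0],"rot": [0,0,3]},{"jaw": 0.3,"offset": [0,0,0],"rot": [0,0,3]}]'

```text
time_s: 34.83
eef_pos: [0.6286, 0.0175, 0.0945]
eef_rot: [0.001, 0.781, 0.624, -0.002]
wrist_force: [-10.0, -8.5, 11.3]
opening: 0.496
grasp_force: 60.9
```

```bash
python3 o.py; python3 k.py
```

```text
34.83 [0.6286 0.0175 0.0945] F [-10.   -8.5  11.3] M [-1.36   1.693  0.38 ] q6 0.066 yaw 77.2 grip 60.9 0.496 e6 -0.226
screw 645 [0.1718 0.1723 0.1727 0.173  0.1733 0.1736]
knobtop 3506 [0.1573 0.1584 0.1595]
```

Emit:
apply_moves --moves '[{"jaw": 0.3,"offset": [-0.2,-0.2,0],"rot": [0,0,3]},{"jaw": 0.3,"offset": [-0.2,-0.2,0],"rot": [0,0,3]},{"jaw": 0.3,"offset": [-0.2,-0.2,0],"rot": [0,0,3]},{"jaw": 0.3,"offset": [-0.2,-0.2,0],"rot": [0,0,3]},{"jaw": 0.3,"offset": [-0.2,0,0],"rot": [0,0,3]}]'

```text
time_s: 35.5
eef_pos: [0.6282, 0.0176, 0.0945]
eef_rot: [0.001, 0.856, 0.517, -0.001]
wrist_force: [-7.4, -6.0, 8.1]
opening: 0.498
grasp_force: 60.8
```

```bash
python3 o.py; python3 k.py
```

```text
35.5 [0.6282 0.0176 0.0945] F [-7.4 -6.   8.1] M [-0.868  1.2    0.259] q6 0.327 yaw 62.3 grip 60.8 0.498 e6 -0.186
screw 649 [0.1715 0.1721 0.1724 0.1728 0.1731 0.1735]
knobtop 3535 [0.1573 0.1584 0.1595]
```

Emit:
apply_moves --moves '[{"jaw": 0.3,"offset": [0,0,0],"rot": [0,0,3]},{"jaw": 0.3,"offset": [0,0,0],"rot": [0,0,3]},{"jaw": 0.3,"offset": [0,0,0],"rot": [0,0,3]},{"jaw": 0.3,"offset": [0,0,0],"rot": [0,0,3]},{"jaw": 0.3,"offset": [0,0,0],"rot": [0,0,3]}]'

```text
time_s: 36.17
eef_pos: [0.6279, 0.0179, 0.0945]
eef_rot: [0.001, 0.916, 0.401, -0.001]
wrist_force: [-8.9, -5.5, 10.3]
opening: 0.494
grasp_force: 60.9
```

```bash
python3 o.py; python3 k.py
```

```text
36.17 [0.6279 0.0179 0.0945] F [-8.9 -5.5 10.3] M [-0.715  1.463  0.156] q6 0.589 yaw 47.3 grip 60.9 0.494 e6 -0.345
screw 639 [0.1716 0.1721 0.1724 0.1727 0.173  0.1733]
knobtop 3527 [0.1573 0.1584 0.1595]
```

Screw descent stopped between 160° and 175°, so the ratchet is slipping at about 0.38 rad, just past the first click. I continue in checked steps towards about 1.15 rad.

Emit:
apply_moves --moves '[{"jaw": 0.3,"offset": [0,0,0],"rot": [0,0,1.5]},{"jaw": 0.3,"offset": [0,0,0],"rot": [0,0,1.5]},{"jaw": 0.3,"offset": [0,0,0],"rot": [0,0,1.5]},{"jaw": 0.3,"offset": [0,0,0],"rot": [0,0,1.5]},{"jaw": 0.3,"offset": [0,0,0],"rot": [0,0,1.5]}]'

```text
time_s: 36.85
eef_pos: [0.6277, 0.0181, 0.0945]
eef_rot: [0.001, 0.94, 0.34, -0.001]
wrist_force: [-9.2, -3.8, 10.1]
opening: 0.499
grasp_force: 60.9
```

```bash
python3 o.py; python3 k.py
```

```text
36.85 [0.6277 0.0181 0.0945] F [-9.2 -3.8 10.1] M [-0.617  1.485 -0.128] q6 0.719 yaw 39.8 grip 60.9 0.499 e6 -0.418
screw 641 [0.1716 0.1721 0.1725 0.1728 0.1731 0.1735]
knobtop 3524 [0.1573 0.1584 0.1595]
```

Emit:
apply_moves --moves '[{"jaw": 0.3,"offset": [0,0,0],"rot": [0,0,1.5]},{"jaw": 0.3,"offset": [0,0,0],"rot": [0,0,1.5]},{"jaw": 0.3,"offset": [0,0,0],"rot": [0,0,1.5]},{"jaw": 0.3,"offset": [0,0,0],"rot": [0,0,1.5]},{"jaw": 0.3,"offset": [0,0,0],"rot": [0,0,1.5]}]'

```text
time_s: 37.52
eef_pos: [0.6276, 0.0182, 0.0945]
eef_rot: [0.001, 0.961, 0.278, -0.001]
wrist_force: [-10.1, -3.8, 10.3]
opening: 0.498
grasp_force: 60.9
```

```bash
python3 o.py; python3 k.py
```

```text
37.52 [0.6276 0.0182 0.0945] F [-10.1  -3.8  10.3] M [-0.558  1.585  0.102] q6 0.85 yaw 32.3 grip 60.9 0.498 e6 -0.205
screw 631 [0.1716 0.1721 0.1724 0.1728 0.1731 0.1735]
knobtop 3550 [0.1572 0.1584 0.1595]
```

Emit:
apply_moves --moves '[{"jaw": 0.3,"offset": [0,0,0],"rot": [0,0,1.5]},{"jaw": 0.3,"offset": [0,0,0],"rot": [0,0,1.5]},{"jaw": 0.3,"offset": [0,0,0],"rot": [0,0,1.5]},{"jaw": 0.3,"offset": [0,0,0],"rot": [0,0,1.5]},{"jaw": 0.3,"offset": [0,0,0],"rot": [0,0,1.5]}]'

```text
time_s: 38.2
eef_pos: [0.6274, 0.0185, 0.0944]
eef_rot: [0.001, 0.977, 0.215, -0.002]
wrist_force: [-9.9, -2.9, 10.4]
opening: 0.498
grasp_force: 61.0
```

```bash
python3 o.py; python3 k.py
```

```text
38.2 [0.6274 0.0185 0.0944] F [-9.9 -2.9 10.4] M [-0.463  1.608  0.386] q6 0.98 yaw 24.8 grip 61.0 0.498 e6 0.121
screw 643 [0.1715 0.1721 0.1724 0.1727 0.173  0.1734]
knobtop 3527 [0.1572 0.1584 0.1594]
```

Emit:
apply_moves --moves '[{"jaw": 0.3,"offset": [0,0,0],"rot": [0,0,1.5]},{"jaw": 0.3,"offset": [0,0,0],"rot": [0,0,1.5]},{"jaw": 0.3,"offset": [0,0,0],"rot": [0,0,1.5]},{"jaw": 0.3,"offset": [0,0,0],"rot": [0,0,1.5]},{"jaw": 0.3,"offset": [0,0,0],"rot": [0,0,1.5]}]'

```text
time_s: 38.88
eef_pos: [0.6274, 0.0186, 0.0945]
eef_rot: [0.001, 0.989, 0.151, -0.002]
wrist_force: [-9.6, -2.4, 11.2]
opening: 0.496
grasp_force: 61.0
```

```bash
python3 o.py; python3 k.py
```

```text
38.88 [0.6274 0.0186 0.0945] F [-9.6 -2.4 11.2] M [-0.358  1.671  0.186] q6 1.111 yaw 17.3 grip 61.0 0.496 e6 -0.103
screw 643 [0.1716 0.1721 0.1724 0.1728 0.1731 0.1734]
knobtop 3542 [0.1572 0.1584 0.1595]
```

Emit:
apply_moves --moves '[{"jaw": 0.3,"offset": [0,0,0],"rot": [0,0,1.5]},{"jaw": 0.3,"offset": [0,0,0],"rot": [0,0,1.5]},{"jaw": 0.3,"offset": [0,0,0],"rot": [0,0,1.5]},{"jaw": 0.3,"offset": [0,0,0],"rot": [0,0,1.5]},{"jaw": 0.3,"offset": [0,0,0],"rot": [0,0,1.5]}]'

```text
time_s: 39.55
eef_pos: [0.6273, 0.0189, 0.0945]
eef_rot: [0.0, 0.996, 0.085, -0.002]
wrist_force: [-10.6, -1.0, 11.0]
opening: 0.494
grasp_force: 61.0
```

```bash
python3 o.py; python3 k.py
```

```text
39.55 [0.6273 0.0189 0.0945] F [-10.6  -1.   11. ] M [-0.213  1.669 -0.169] q6 1.243 yaw 9.8 grip 61.0 0.494 e6 -0.43
screw 652 [0.1715 0.1721 0.1724 0.1728 0.1731 0.1733]
knobtop 3573 [0.1572 0.1584 0.1595]
```

Emit:
apply_moves --moves '[{"jaw": 0.3,"offset": [0,0,0],"rot": [0,0,1.5]},{"jaw": 0.3,"offset": [0,0,0],"rot": [0,0,1.5]},{"jaw": 0.3,"offset": [0,0,0],"rot": [0,0,1.5]},{"jaw": 0.3,"offset": [0,0,0],"rot": [0,0,1.5]},{"jaw": 0.3,"offset": [0,0,0],"rot": [0,0,1.5]}]'

```text
time_s: 40.22
eef_pos: [0.6273, 0.0191, 0.0944]
eef_rot: [0.0, 1.0, 0.02, -0.002]
wrist_force: [-10.7, -0.8, 11.6]
opening: 0.49
grasp_force: 61.0
```

```bash
python3 o.py; python3 k.py
```

```text
40.23 [0.6273 0.0191 0.0944] F [-10.7  -0.8  11.6] M [-0.135  1.678  0.068] q6 1.373 yaw 2.3 grip 61.0 0.49 e6 -0.214
screw 651 [0.1716 0.1721 0.1724 0.1727 0.1731 0.1735]
knobtop 3575 [0.1572 0.1584 0.1595]
```

Second click passed at about 210° (torque −0.17, then back to about 0), so slip is about 1.05 rad, resting in the detent. I let go and rise.

Emit:
apply_moves --moves '[{"jaw": 0.6,"offset": [0,0,0],"rot": [0,0,0]},{"jaw": 1,"offset": [0,0,0],"rot": [0,0,0]},{"jaw": 1,"offset": [0,0,0],"rot": [0,0,0]},{"jaw": 1,"offset": [0,0,-20],"rot": [0,0,0]},{"jaw": 1,"offset": [0,0,-40],"rot": [0,0,0]}]'

```text
time_s: 40.9
eef_pos: [0.6276, 0.0196, 0.1528]
eef_rot: [-0.0, 1.0, 0.02, -0.002]
wrist_force: [1.2, -0.0, 0.3]
opening: 1.005
grasp_force: 0.0
```

Emit:
apply_moves --moves '[{"jaw": 1,"offset": [0,0,-40],"rot": [0,0,0]},{"jaw": 1,"offset": [0,0,-20],"rot": [0,0,0]},{"jaw": 1,"offset": [0,0,0],"rot": [0,0,0]},{"jaw": 1,"offset": [0,0,0],"rot": [0,0,0]},{"jaw": 1,"offset": [0,0,0],"rot": [0,0,0]}]'

```text
time_s: 41.52
eef_pos: [0.6277, 0.0196, 0.2108]
eef_rot: [-0.0, 1.0, 0.02, -0.002]
wrist_force: [0.0, -0.3, -0.2]
opening: 0.998
grasp_force: 0.0
```

```bash
python3 o.py; python3 k.py; python3 - <<'E'
from h import *
im,d=ctrl.camera("scene"); A=pts("scene",d,d>0)
m=A[(A[:,0]>.5)&(A[:,0]<.70)&(abs(A[:,1]-.02)<.025)&(abs(A[:,2]-.054)<.004)]
print("mould",len(m),m.min(0),m.max(0))
E
```

```text
41.52 [0.6277 0.0196 0.2108] F [ 0.  -0.3 -0.2] M [ 0.028 -0.015  0.066] q6 1.372 yaw 2.3 grip 0.0 0.998 e6 0.0
screw 181 [0.1714 0.1719 0.1724 0.1729 0.1732 0.1737]
knobtop 1218 [0.1572 0.1584 0.1596]
mould 245 [ 0.57140692 -0.00462491  0.05001643] [0.6909805  0.04490107 0.05792871]
```

The clamp is holding: screw height is unchanged and the mould is still home. I hand in.

```bash
python3 -c "
from bench import ctrl
print(ctrl.hand_in())"
```

```text
the job is handed in; nothing more can be done
None
```

The mould is home against the back stop and clamped; by torque and screw height the ratchet clicked twice. I let go of everything and handed in at about 42 s; the clamp force and the bystanders were not checked, and no verdict came back.

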